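# Fetch the spacer from its deep pocket with spring tongs and case it

## Task

Take the spring tongs from their stand and, squeezing them shut on the small round steel spacer at the bottom of its deep pocket in the white block, lift it out without touching it with your fingers. Set it down gently inside the open lens case, without dropping it. Put the tongs aside, back in their stand or on the bench clear of the case, close the lid fully, and leave the other bench things where they are.

Things in the scene. Friction and masses are not known exactly. Their poses are not given: they have to be found in the camera images.
- tongs_grip (a point): Steel parallel-action spring tongs, 132 mm tall, 80 g, upright in their stand. Point midway between two flat squeeze plates, z up, y from plate to plate. Outer faces at y = +-25 mm, 22 mm wide in x, from 26 mm below to 36 mm above the point (the tongs' top). Shoulders (26 mm in x, out to y = +-25 mm) have their underside 30 mm below the point.
- tongs_tip (a point): Midway between the tips of the tongs' two thin straight blades, 96 mm below the grip point, same axes. Each blade is 8 mm in x, 3.5 mm thick in y, and hangs straight down from its shoulder. Open, the inner faces are 26 mm apart, the outer faces 33 mm.
- tongs_left (a joint): Inward travel (m) of the +y plate with its blade: 0 open, up to 0.012; the other side is alike. Plate and blade move together, straight inwards. Springs push back 5 N per side when open plus 0.4 N per mm. Plates squeezed to 46 mm over their outer faces hold the tongs with blades 22 mm apart; shut firmly on the 16 mm spacer they are 36 to 40 mm over their faces.
- stand: Fixed tongs stand: base plate 120 x 100 x 8 mm with an upright open-topped grey holder, 28 mm (x) x 67 mm (y), rim 76 mm above the bench, mouth 16 x 55 mm. Origin at the centre of its underside. The tongs hang in it, shoulders on the rim, blades in the mouth, axes along the stand's to a few degrees, grip point 106 mm above the bench.
- block: Fixed white plastic storage block, 110 x 76 x 70 mm (x, y, z), origin at the centre of its underside. Two pockets open upwards, centred at x = -24 mm and x = +24 mm, y = 0; each is 18 mm in x, 44 mm in y and 56 mm deep (floor 14 mm above the bench). One holds the spacer, the other a nut plate.
- spacer_center (a point): Round steel spacer, 16 mm in diameter, 14 mm tall, 20 g, with a dark bore on its top face, standing upright on the floor of one of the block's pockets, near its middle. The point is its centre, 7 mm above its underside.
- nut: Flat rectangular steel nut plate, 13 x 26 x 8 mm, with two dark holes, lying in the other pocket; to be left there. Origin at the centre of its underside.
- case_in (a point): Centre of the inner floor of a black clamshell lens case fixed on the bench, floor 5 mm above the bench. Base 90 (x) x 120 (y) x 24 mm high, walls 5 mm, inside 80 x 110 mm. x points to the hinge side, z up; the hinge line runs along y at x = +45 mm, 19 mm above this point.
- case_lid (a joint): Lid angle (rad): 0 closed, 1.57 upright, stop at 1.9; it starts open at 1.45 to 1.8. Lid shell 90 x 120 mm, 12 mm thick (outer face 12 mm from the plane of hinge line and rim); closed, its top is 36 mm above the bench. Its stiff hinge stays at any angle; about 0.06 N m moves it, 1 N near the free edge.
- vial: Bystander: amber jar with white cap, 44 mm in diameter, 75 mm tall, origin at the centre of its underside.
- dish: Bystander: shallow round glass dish, 80 mm in diameter, 16 mm tall, origin at the centre of its underside.
Mind the look-alikes: they are no part of the job. Of the things like the part that bears case_in, leave any that is pink; of the rest the larger one is meant.

How it is judged:
On the way, in this order (a step that is already met when the one before it is completed fails the run):
1. the spacer is lifted clear of the block, held by the tongs (height (world z) of spacer_center above 0.08 m and contact force between tongs and spacer above 0.3 N), for 0.1 s.
2. the spacer lies in the open case, let go by the tongs (x of spacer_center in the frame of case_in between -0.04 and 0.04 m and y of spacer_center in the frame of case_in between -0.055 and 0.055 m and z of spacer_center in the frame of case_in below 0.012 m and contact force between tongs and spacer below 0.05 N and value of joint case_lid above 0.5 rad), for 0.2 s.
At the end, for the whole second after the job is handed in: Lid shut (under 0.06 rad); spacer at rest on the case's inner floor (centre under 12 mm above it); tongs at rest in their stand or on the bench, not touching the case, grip point over 70 mm from its middle; nut plate, jar and dish within 30 mm of their starts (value of joint case_lid below 0.06 rad and x of spacer_center in the frame of case_in between -0.04 and 0.04 m and y of spacer_center in the frame of case_in between -0.055 and 0.055 m and z of spacer_center in the frame of case_in below 0.012 m and linear speed of spacer below 0.03 m/s and linear speed of tongs below 0.05 m/s and contact force between tongs and case below 0.05 N and height (world z) of tongs_grip below 0.125 m and horizontal distance between tongs_grip and case_in above 0.07 m and distance of each of nut, vial, dish from where it was at the start of the episode below 0.03 m).
It fails at once if the fingers touch the spacer (contact force between the fingers and spacer above 0.3 N).
It fails at once if the spacer is dropped from the tongs above the case (horizontal distance between spacer_center and case_in below 0.09 m and height (world z) of spacer_center above 0.05 m and contact force between tongs and spacer below 0.02 N).
It fails at once if the jar, dish or nut plate is knocked away or taken out (distance of any of vial, dish, nut from where it was at the start of the episode above 0.05 m).
It also fails if it takes over 72 s, if anything falls off the work surface, if the arm or the gripper's body presses on something with over 40 N, if the wrist force passes 120 N, or if a joint passes its speed limit or range.

## Robot

A 6-joint arm with a two-finger parallel gripper is mounted at the origin on the work surface. World frame = base frame: x ahead of the robot, y to its left, z up, the work surface at z = 0. Lengths are in m, angles in rad, forces in N, time in s.
With the tool pointing down it reaches from about 0.3 to 1 m from the base axis. Payload 5.1 kg.
Tool frame: the origin (TCP) lies midway between the tips of the shut fingers; the grasp point (between the pads) lies 19 mm behind it; z points along the fingers, y is the direction in which the jaws open and shut (so a half turn about z gives the same grasp; the last joint's range is limited). The gripper opens to 95 mm and grips with 3 to 60 N. Pads are 20 mm wide; open, the fingers measure 119 mm over their backs; the gripper's body (75 mm by 180 mm) begins 59 mm behind the grasp point.
Start: joints at [1.118, 0.124, 1.65, -0, 1.367, -0.083], TCP at [0.235, 0.606, 0.215] pointing down, gripper open.
Joint ranges: [-2.61, 2.61], [-1.02, 2.33], [0.03, 2.71], [-1.35, 4.49], [0.32, 2.68], [-2.91, 2.91]. Speed limits (rad/s): [2.57, 2.57, 3.14, 3.14, 3.14, 3.14].

## Interface

Orientations are given as a unit quaternion [w, x, y, z].
In Python, from workcell import robot gives the robot as it stands. The module is installed in compiled form; this text tells all that it offers.
- The arm moves only by the shell command python3 -m inch 'ROWS'. ROWS is JSON, a list of rows, each an object of numbers: "tx", "ty", "tz": the shift along the tool's x, y, z in cm; "wx", "wy", "wz": the turn, a rotation vector about the tool's x, y, z in degrees; "jaw": the closure, from -1 (fully open) to 1 (shut), so that 0 is half open. In form: [{"tx": .., "ty": .., "tz": .., "wx": .., "wy": .., "wz": .., "jaw": ..}, ...]. A call has 1 to 5 rows; each row shifts and turns the pose as measured when the row begins, along the tool's axes as they then stand; what a row does not reach is not made up. A row lasts 1/12 s, in which the tool goes at most 41.7 mm and 7.16 degrees, less where a joint would pass 70% of its speed; a pose out of reach is approached as far as the arm can. A call is refused whole if a number of a shift passes 4.17 or a number of a turn 7.16, either way. A call with a gripper value outside its range is refused whole. The fingers move at their own pace and stop on an object; the grip force is fixed at half the most. Time passes only in rows, so rows that do not move let the fingers close. It gives the time, the measured TCP pose, the force and the opening at its end, in the units of the state.
- robot.get_obs(): the state, without advancing time (a new reading comes with each control period).
- robot.snapshot(name): name is "scene" or "top" or "wrist"; returns a dict with "img" (420x560x3 uint8, blue, green, red), "fovy" (degrees; the focal length in pixels is half the picture's height over the tangent of half this angle, whatever the lens; pixels are square), "cx", "cy" (the principal point, pixels), "k1" (the pictures are not rectified: a ray, as slopes to the right and down, at radius r is drawn at 1 + k1 r^2 times it, then the intrinsics apply), "rvec" (rotation vector, rad) and "tvec" (3), from world to camera coordinates, as OpenCV has them; the wrist camera has in their place "hand_eye" (4x4, takes a point from camera to tool coordinates, whose origin is the TCP and whose axes are the flange's). Camera axes: x right, y down, z forward; pixel columns grow to the right and rows downward; lengths in m; the calibration is good to about 2 mm. A picture is of the moment at which its call begins: read the wrist's pose just before it. There is no depth.
- robot.hand_in(): hands the job in, once; it reports no verdict.
The state is a dict: "time_s": time; "joint_positions": joint angles; "qvel": joint speeds; "effort": joint torques, N m; "ee_pos": TCP position; "tcp_rot": TCP orientation; "contact_force": force on the tool from outside, world axes, zero at the start; "wrist_torque": the same for the moment, N m; "opening": opening from 0.0 (shut) to 1.0 (fully open).
Only numpy, scipy, OpenCV 4.12 (cv2) and the standard library are available. Lean on these libraries where they do the work, as an engineer would, in place of code of your own. Each camera call takes 0.05 s, during which the arm holds its last target.

## Working session

There is one attempt and no reset: what is moved stays moved. The work goes in short steps, Python scripts to look and compute and a shell command to move; the robot and the scene stay as the last step left them, time stands still between calls to the robot, and variables do not carry over. Pictures are saved under pics/ and viewed, and the job is handed in when it is done.

```bash
ls; mkdir -p pics
python3 - <<'E'
from workcell import robot
import cv2
o=robot.get_obs(); print(o)
for n in ["scene","top","wrist"]:
    s=robot.snapshot(n); cv2.imwrite(f"pics/{n}0.png",s["img"]); print(n,{k:v for k,v in s.items() if k!="img"})
E
```

```text
pics
{'time_s': 0.0, 'joint_positions': array([ 1.11837695e+00,  1.24482930e-01,  1.65165328e+00, -1.20739673e-05,
        1.36748251e+00, -8.26283277e-02]), 'qvel': array([ 0.00024591, -0.00062817,  0.00070628, -0.00062929,  0.00064502,
       -0.00079505]), 'effort': array([ 1.84531593e-03, -4.17606032e+01, -3.59932029e+01,  7.76022091e-02,
        4.92533657e-02, -1.55465968e-04]), 'ee_pos': array([0.23469407, 0.6054739 , 0.21341364]), 'tcp_rot': array([-2.62087950e-04,  1.83842539e-01,  9.82955184e-01, -9.78559336e-04]), 'contact_force': array([ 0.27321241, -1.22568344,  0.16234202]), 'wrist_torque': array([-0.06399615, -0.01192479,  0.02980957]), 'opening': 1.0012544239580274}
scene {'fovy': 45.0793715223774, 'cx': 285.92719063332316, 'cy': 205.9710034980418, 'k1': -0.10776343265078414, 'rvec': array([ 0.70904842,  2.51857364, -1.21085498]), 'tvec': array([ 0.45548758, -0.10010169,  1.36099159])}
top {'fovy': 44.86599186274905, 'cx': 276.2708956933615, 'cy': 213.71307385692273, 'k1': -0.09685157736653409, 'rvec': array([ 2.12359847, -2.13775684,  0.13764369]), 'tvec': array([1.67725412e-04, 5.35764144e-01, 1.19534324e+00])}
wrist {'fovy': 69.18852840811184, 'cx': 280.72145922231783, 'cy': 204.6921844753289, 'k1': -0.0685051505806946, 'hand_eye': array([[ 8.86023152e-04, -9.57422624e-01, -2.88688646e-01,
         8.15509460e-02],
       [ 9.99998851e-01,  1.20337532e-03, -9.21811872e-04,
         1.11308649e-04],
       [ 1.22996433e-03, -2.88687498e-01,  9.57422590e-01,
        -1.69893694e-01],
       [ 0.00000000e+00,  0.00000000e+00,  0.00000000e+00,
         1.00000000e+00]])}
```

View pics/scene0.png

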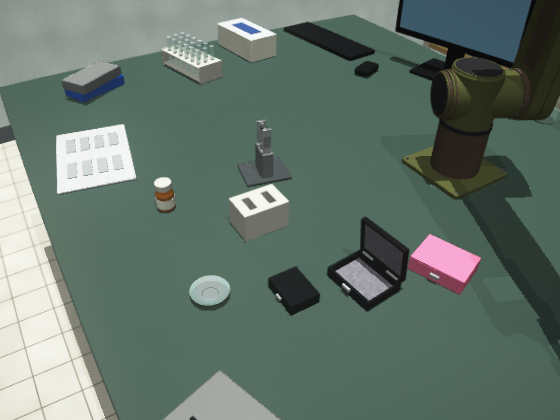

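View pics/top0.png

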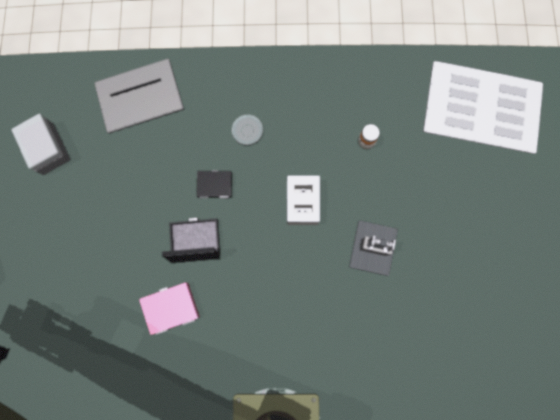

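View pics/wrist0.png

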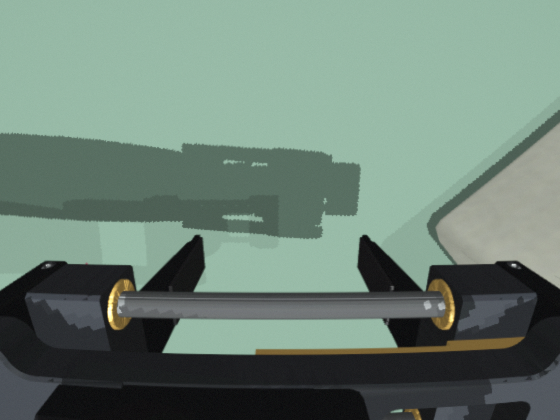

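The scene shows the tongs in their stand (scene 264,150), block (259,210), open black case (367,275), and a smaller black and a pink look-alike. The top picture has the stand at (375,247), the block at (304,200) and the case at (195,240). I'll build measuring helpers next.

```bash
cat > h.py <<'E'
from workcell import robot
import cv2, numpy as np
from scipy.spatial.transform import Rotation as R
def snap(n,save=None):
    o=robot.get_obs(); s=robot.snapshot(n)
    h=s["img"].shape[0]; f=h/2/np.tan(np.radians(s["fovy"])/2)
    K=np.array([[f,0,s["cx"]],[0,f,s["cy"]],[0,0,1]]); D=np.array([s["k1"],0,0,0,0])
    if n=="wrist":
        q=o["tcp_rot"]; T=np.eye(4); T[:3,:3]=R.from_quat([q[1],q[2],q[3],q[0]]).as_matrix(); T[:3,3]=o["ee_pos"]
        W=np.linalg.inv(T@s["hand_eye"])
    else:
        W=np.eye(4); W[:3,:3]=cv2.Rodrigues(s["rvec"])[0]; W[:3,3]=s["tvec"]
    c=dict(K=K,D=D,W=W,img=s["img"])
    if save: cv2.imwrite("pics/"+save,s["img"]); np.savez("pics/"+save+".npz",K=K,D=D,W=W)
    return c
def load(save):
    z=np.load("pics/"+save+".npz"); return dict(K=z["K"],D=z["D"],W=z["W"],img=cv2.imread("pics/"+save))
def proj(c,P):
    return cv2.projectPoints(np.atleast_2d(np.array(P,float)),cv2.Rodrigues(c["W"][:3,:3])[0],c["W"][:3,3],c["K"],c["D"])[0][:,0]
def ray(c,uv):
    n=cv2.undistortPoints(np.array([[uv]],float),c["K"],c["D"])[0,0]
    Rm=c["W"][:3,:3]; return -Rm.T@c["W"][:3,3], Rm.T@np.array([n[0],n[1],1])
def onz(c,uv,z):
    o,d=ray(c,uv); return o+d*(z-o[2])/d[2]
def tri(obs):
    A=np.zeros((3,3));b=np.zeros(3)
    for c,uv in obs:
        o,d=ray(c,uv); d=d/np.linalg.norm(d); M=np.eye(3)-np.outer(d,d); A+=M;b+=M@o
    return np.linalg.solve(A,b)
def pose():
    o=robot.get_obs(); q=o["tcp_rot"]; return o["ee_pos"],R.from_quat([q[1],q[2],q[3],q[0]])
def crop(img,x0,y0,w,h,s,name):
    cv2.imwrite("pics/"+name,cv2.resize(img[y0:y0+h,x0:x0+w],None,fx=s,fy=s,interpolation=cv2.INTER_CUBIC))
E
python3 - <<'E'
from h import *
t=snap("top","top1.png"); s=snap("scene","scene1.png")
crop(t["img"],130,110,280,210,2.8,"t1c.png")
crop(s["img"],200,110,220,200,3,"s1c.png")
for n,uv,z in [("stand",(375,247),.008),("block",(304,200),.07),("case",(195,238),.024),("jar",(370,132),.075),("dish",(247,130),.01)]: print(n,onz(t,uv,z).round(3))
E
```

```text
stand [ 0.456 -0.246  0.008]
block [ 0.564 -0.07   0.07 ]
case [0.48  0.198 0.024]
jar [ 0.729 -0.233  0.075]
dish [0.759 0.072 0.01 ]
```

View pics/t1c.png

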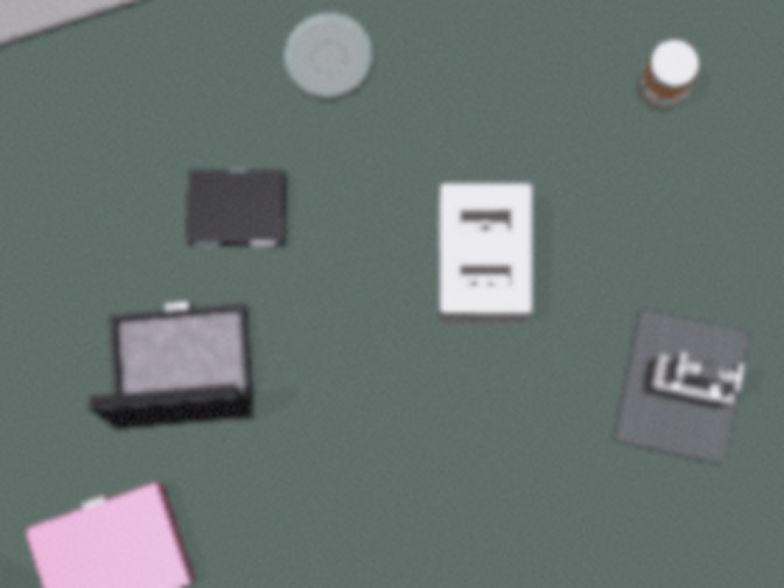

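View pics/s1c.png

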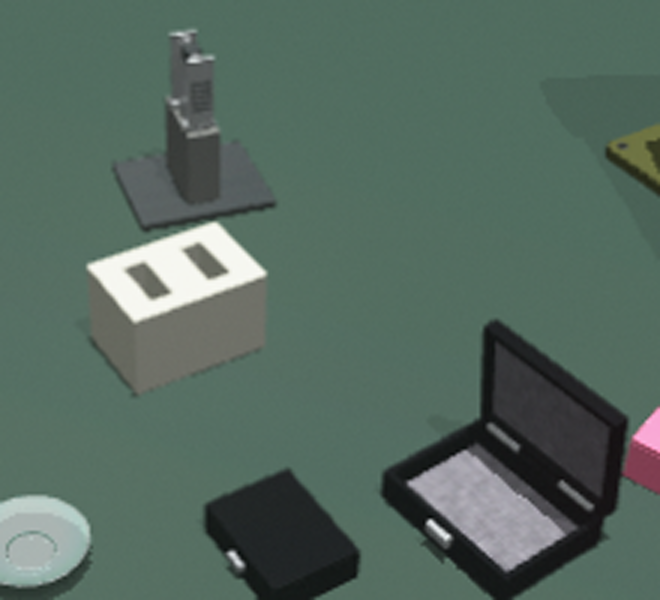

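Run:
```python
from h import *
t=load("top1.png"); s=load("scene1.png")
def T(p): return (130+p[0]/2.8-.3,110+p[1]/2.8-.3)
def S(p): return (200+p[0]/3-.3,110+p[1]/3-.3)
def rep(n,L,z,c,f):
    P=np.array([onz(c,f(p),z) for p in L]); print(n,P[:,:2].round(4).tolist(),"mean",P.mean(0).round(4))
    e=P[1]-P[0]; g=P[3]-P[0]; print("  e01 ang",np.degrees(np.arctan2(e[1],e[0])).round(1),np.linalg.norm(e).round(4)," e03",np.degrees(np.arctan2(g[1],g[0])).round(1),np.linalg.norm(g).round(4))
rep("block",[(439,183),(532,183),(532,315),(440,315)],.07,t,T)
rep("blockS",[(88,266),(216,223),(266,271),(135,321)],.07,s,S)
rep("plate",[(640,312),(746,332),(722,462),(614,438)],.008,t,T)
rep("plateS",[(112,167),(238,144),(275,203),(143,229)],.008,s,S)
rep("caseT rim",[(112,318),(246,306),(252,415),(100,415)],.024,t,T)
rep("caseS rim",[(383,485),(482,424),(603,535),(503,590)],.024,s,S)
```

```text
block [[0.625, -0.0291], [0.6242, -0.1087], [0.5101, -0.1067], [0.5108, -0.029]] mean [ 0.5675 -0.0684  0.07  ]
  e01 ang -90.6 0.0797  e03 180.0 0.1142
blockS [[0.6208, -0.1078], [0.5112, -0.1064], [0.5103, -0.0356], [0.6212, -0.0337]] mean [ 0.5659 -0.0709  0.07  ]
  e01 ang 179.3 0.1096  e03 89.7 0.0741
plate [[0.5205, -0.2065], [0.5017, -0.3003], [0.3872, -0.2749], [0.4091, -0.1806]] mean [ 0.4546 -0.2406  0.008 ]
  e01 ang -101.3 0.0956  e03 166.9 0.1144
plateS [[0.5032, -0.2992], [0.3877, -0.2749], [0.4087, -0.1796], [0.5241, -0.2036]] mean [ 0.4559 -0.2393  0.008 ]
  e01 ang 168.1 0.1181  e03 77.7 0.0979
caseT rim [[0.5167, 0.2616], [0.5264, 0.1422], [0.4303, 0.1358], [0.4308, 0.2701]] mean [0.476  0.2024 0.024 ]
  e01 ang -85.3 0.1198  e03 174.3 0.0863
caseS rim [[0.5353, 0.1535], [0.4405, 0.141], [0.4382, 0.2655], [0.5241, 0.2675]] mean [0.4845 0.2069 0.024 ]
  e01 ang -172.5 0.0956  e03 95.6 0.1146
```

```bash
python3 -m inch '[{"tz":-2,"ty":-4},{"tz":-2,"ty":-4.1},{"ty":-4.1},{"ty":-4.1},{"ty":-4.1}]'; python3 -m inch '[{"ty":-4.1},{"ty":-4.1},{"ty":-4.1},{"ty":-4.1},{"ty":-4.1}]'
```

```text
schema error: expected keys tx, ty, tz, wx, wy, wz, jaw
schema error: expected keys tx, ty, tz, wx, wy, wz, jaw
```

```bash
a='x'; python3 -m inch '[{"tx":-2.2,"ty":-3.1,"tz":-1.5,"wx":0,"wy":0,"wz":-2,"jaw":-1},{"tx":-2.2,"ty":-3.1,"tz":-1.5,"wx":0,"wy":0,"wz":-2,"jaw":-1},{"tx":-2.2,"ty":-3.1,"tz":-1,"wx":0,"wy":0,"wz":-2,"jaw":-1},{"tx":-2.2,"ty":-3.1,"tz":0,"wx":0,"wy":0,"wz":-2,"jaw":-1},{"tx":-2.2,"ty":-3.1,"tz":0,"wx":0,"wy":0,"wz":-1.5,"jaw":-1}]'
```

```text
time_s: 0.67
ee_pos: [0.2933, 0.4238, 0.2502]
tcp_rot: [-0.002, 0.093, 0.996, -0.004]
contact_force: [0.8, -0.2, -1.7]
opening: 0.994
```

```bash
python3 -m inch '[{"tx":-1.65,"ty":-3.65,"tz":0,"wx":0,"wy":0,"wz":0,"jaw":-1},{"tx":-1.65,"ty":-3.65,"tz":0,"wx":0,"wy":0,"wz":0,"jaw":-1},{"tx":-1.65,"ty":-3.65,"tz":0,"wx":0,"wy":0,"wz":0,"jaw":-1},{"tx":-1.65,"ty":-3.65,"tz":0,"wx":0,"wy":0,"wz":0,"jaw":-1},{"tx":-1.65,"ty":-3.65,"tz":0,"wx":0,"wy":0,"wz":0,"jaw":-1}]'
python3 -m inch '[{"tx":-1.65,"ty":-3.65,"tz":0,"wx":0,"wy":0,"wz":0,"jaw":-1},{"tx":-1.65,"ty":-3.65,"tz":0,"wx":0,"wy":0,"wz":0,"jaw":-1},{"tx":-1.65,"ty":-3.65,"tz":0,"wx":0,"wy":0,"wz":0,"jaw":-1},{"tx":-1.65,"ty":-3.65,"tz":0,"wx":0,"wy":0,"wz":0,"jaw":-1},{"tx":-1.65,"ty":-3.65,"tz":0,"wx":0,"wy":0,"wz":0,"jaw":-1}]'
python3 -m inch '[{"tx":-1.65,"ty":-3.65,"tz":0,"wx":0,"wy":0,"wz":0,"jaw":-1},{"tx":-1.65,"ty":-3.65,"tz":0,"wx":0,"wy":0,"wz":0,"jaw":-1},{"tx":-1.65,"ty":-3.65,"tz":0,"wx":0,"wy":0,"wz":0,"jaw":-1},{"tx":-1.65,"ty":-3.65,"tz":0,"wx":0,"wy":0,"wz":0,"jaw":-1},{"tx":-1.65,"ty":-3.65,"tz":0,"wx":0,"wy":0,"wz":0,"jaw":-1}]'
```

```text
time_s: 1.08
ee_pos: [0.3415, 0.2213, 0.252]
tcp_rot: [-0.0, 0.09, 0.996, -0.003]
contact_force: [1.6, -0.1, -0.4]
opening: 1.002
time_s: 1.5
ee_pos: [0.3891, 0.0182, 0.2543]
tcp_rot: [0.003, 0.089, 0.996, -0.003]
contact_force: [1.4, -0.2, -0.1]
opening: 0.999
time_s: 1.92
ee_pos: [0.4366, -0.1849, 0.2572]
tcp_rot: [0.006, 0.09, 0.996, -0.003]
contact_force: [0.8, 1.0, 0.1]
opening: 1.003
```

```bash
cat >> h.py <<'E'
def need(x,y,z,yaw):
    "tool y axis yaw in deg, tool down; report tool-frame shift cm, turn deg"
    p,r=pose(); a=np.radians(yaw)
    Y=np.array([np.cos(a),np.sin(a),0]); Z=np.array([0,0,-1.]); X=np.cross(Y,Z)
    Rt=R.from_matrix(np.stack([X,Y,Z],1)); M=r.as_matrix()
    yv=M[:,1]; print("t",robot.get_obs()["time_s"].__round__(2),"pos",p.round(4),"yaw",np.degrees(np.arctan2(yv[1],yv[0])).round(2),
     "tilt",np.degrees(np.arccos(-M[2,2])).round(2))
    print("  shift cm",((r.inv().apply(np.array([x,y,z])-p))*100).round(2),"turn",np.degrees((r.inv()*Rt).as_rotvec()).round(2))
E
python3 - <<'E'
from h import *
need(.455,-.24,.25,78)
c=snap("wrist","w2.png")
E
```

```text
t 1.92 pos [ 0.4366 -0.1849  0.2572] yaw 79.62 tilt 0.77
  shift cm [-2.79 -5.09  0.78] turn [-0.25  0.72  1.62]
```

View pics/w2.png

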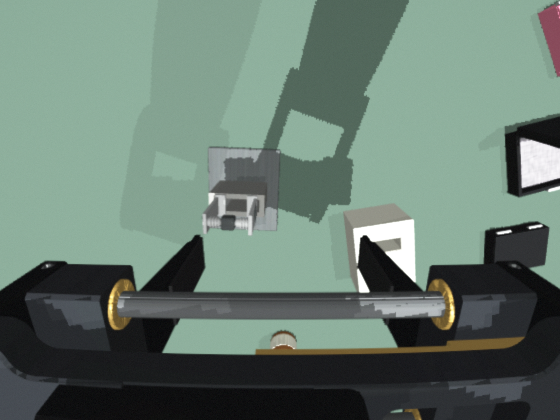

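```bash
python3 -m inch '[{"tx":-0.9,"ty":-1.7,"tz":-0.5,"wx":0,"wy":0.2,"wz":0.5,"jaw":-1},{"tx":-0.9,"ty":-1.7,"tz":0,"wx":0,"wy":0.2,"wz":0.5,"jaw":-1},{"tx":-0.9,"ty":-1.7,"tz":0,"wx":0,"wy":0.2,"wz":0.6,"jaw":-1},{"tx":0,"ty":0,"tz":0,"wx":0,"wy":0,"wz":0,"jaw":-1}]'
python3 - <<'E'
from h import *
need(.455,-.24,.25,78)
c=snap("wrist","w3.png")
crop(c["img"],200,120,160,130,5,"w3c.png")
E
```

```text
time_s: 2.3
ee_pos: [0.4534, -0.2528, 0.2615]
tcp_rot: [-0.0, 0.111, 0.994, -0.004]
contact_force: [0.4, 0.9, -0.7]
opening: 0.995
t 2.3 pos [ 0.4534 -0.2528  0.2615] yaw 77.24 tilt 0.48
  shift cm [0.12 1.29 1.14] turn [-0.48  0.01 -0.76]
```

View pics/w3c.png

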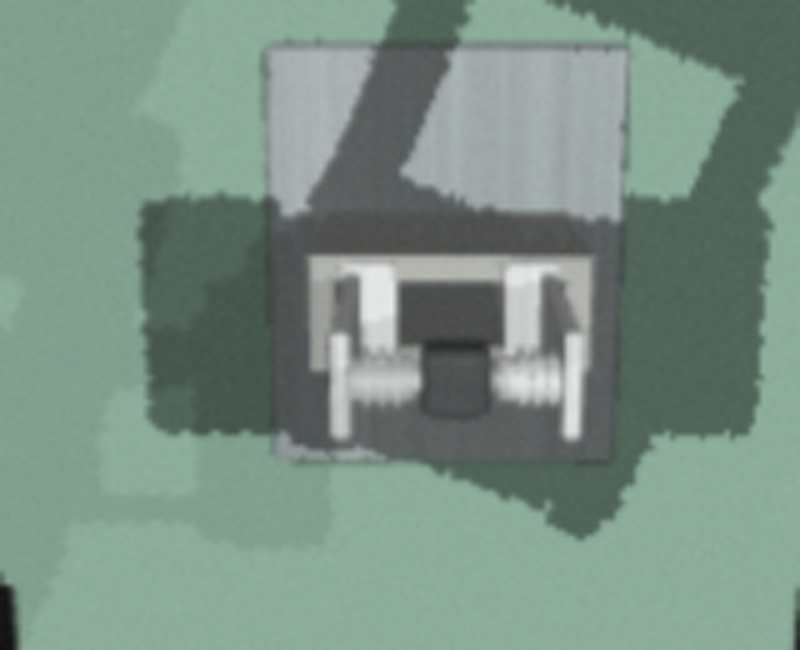

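Run:
```python
from h import *
c=load("w3.png")
f=lambda p:(200+p[0]/5-.4,120+p[1]/5-.4)
P=np.array([onz(c,f(p),.142)[:2] for p in [(329,334),(329,440),(581,334),(581,440)]]);print(P.round(4),P.mean(0).round(4))
d=(P[0]+P[1]-P[2]-P[3])/2;print(np.linalg.norm(d),np.degrees(np.arctan2(d[1],d[0])))
Q=np.array([onz(c,f(p),.076)[:2] for p in [(308,255),(592,255)]]);d=Q[0]-Q[1];print(Q.round(4),np.linalg.norm(d),np.degrees(np.arctan2(d[1],d[0])))
Q=np.array([onz(c,f(p),.008)[:2] for p in [(265,45),(628,45),(612,460),(275,460)]]);print(Q.round(4),Q.mean(0),np.degrees(np.arctan2(*(Q[1]-Q[0])[::-1])),np.degrees(np.arctan2(*(Q[3]-Q[0])[::-1])))
need(.455,-.24,.25,78)
```

```text
[[ 0.4372 -0.2657]
 [ 0.4583 -0.2708]
 [ 0.4479 -0.2177]
 [ 0.4692 -0.2218]] [ 0.4532 -0.244 ]
0.04967723172387887 -102.5468140791554
[[ 0.4319 -0.2735]
 [ 0.4465 -0.2081]] 0.06706389773515412 -102.57846877009254
[[ 0.3842 -0.2789]
 [ 0.4058 -0.1828]
 [ 0.5212 -0.2088]
 [ 0.4998 -0.3051]] [ 0.45275097 -0.24390725] 77.37177653045046 -12.738579608657501
t 2.35 pos [ 0.453  -0.2514  0.2614] yaw 77.29 tilt 0.42
  shift cm [0.06 1.17 1.13] turn [-0.42 -0.03 -0.71]
```

```bash
python3 -m inch '[{"tx":0,"ty":0.8,"tz":3.5,"wx":-0.4,"wy":0,"wz":0,"jaw":-1},{"tx":0,"ty":0,"tz":3.5,"wx":0,"wy":0,"wz":0,"jaw":-1},{"tx":0,"ty":0,"tz":3.2,"wx":0,"wy":0,"wz":0,"jaw":-1},{"tx":0,"ty":0,"tz":2,"wx":0,"wy":0,"wz":0,"jaw":-1},{"tx":0,"ty":0,"tz":0,"wx":0,"wy":0,"wz":0,"jaw":-1}]'
python3 -c "
from h import *
need(.4532,-.244,.088,77.4)"
```

```text
time_s: 2.77
ee_pos: [0.456, -0.2405, 0.1388]
tcp_rot: [0.003, 0.11, 0.994, -0.001]
contact_force: [-0.4, 0.2, -0.3]
opening: 1.001
t 2.77 pos [ 0.456  -0.2405  0.1388] yaw 77.42 tilt 0.37
  shift cm [ 0.23 -0.4   5.08] turn [-0.03  0.37  0.02]
```

```bash
python3 -m inch '[{"tx":0.2,"ty":-0.4,"tz":2,"wx":0,"wy":0.3,"wz":0,"jaw":-1},{"tx":0,"ty":0,"tz":2,"wx":0,"wy":0,"wz":0,"jaw":-1},{"tx":0,"ty":0,"tz":1,"wx":0,"wy":0,"wz":0,"jaw":-1},{"tx":0,"ty":0,"tz":0,"wx":0,"wy":0,"wz":0,"jaw":-1}]'
python3 -c "
from h import *
need(.4532,-.244,.088,77.4)"
```

```text
time_s: 3.1
ee_pos: [0.4541, -0.2411, 0.0907]
tcp_rot: [0.002, 0.108, 0.994, -0.0]
contact_force: [-0.5, 1.6, -0.3]
opening: 0.999
t 3.1 pos [ 0.4541 -0.2411  0.0907] yaw 77.65 tilt 0.22
  shift cm [ 0.03 -0.3   0.27] turn [-0.03  0.22  0.25]
```

```bash
python3 -m inch '[{"tx":0,"ty":-0.3,"tz":0.3,"wx":0,"wy":0,"wz":0,"jaw":-0.4},{"tx":0,"ty":0,"tz":0,"wx":0,"wy":0,"wz":0,"jaw":-0.1},{"tx":0,"ty":0,"tz":0,"wx":0,"wy":0,"wz":0,"jaw":0.03},{"tx":0,"ty":0,"tz":0,"wx":0,"wy":0,"wz":0,"jaw":0.03},{"tx":0,"ty":0,"tz":0,"wx":0,"wy":0,"wz":0,"jaw":0.03}]'
python3 -c "
from h import *
need(.4532,-.244,.088,77.4)"
```

```text
time_s: 3.52
ee_pos: [0.4566, -0.2454, 0.0938]
tcp_rot: [0.006, 0.107, 0.994, -0.002]
contact_force: [1.2, -0.1, -0.2]
opening: 0.708
t 3.52 pos [ 0.4566 -0.2454  0.0938] yaw 77.72 tilt 0.71
  shift cm [0.37 0.06 0.58] turn [-0.2   0.68  0.33]
```

```bash
python3 -m inch '[{"tx":0.2,"ty":0.05,"tz":0.5,"wx":-0.2,"wy":0.6,"wz":0.2,"jaw":-0.3}]'
python3 -c "
from h import *
need(.4532,-.244,.088,77.4)"
```

```text
time_s: 3.6
ee_pos: [0.4559, -0.2452, 0.0906]
tcp_rot: [0.002, 0.109, 0.994, -0.001]
contact_force: [0.3, 0.3, 0.7]
opening: 0.669
t 3.6 pos [ 0.4559 -0.2452  0.0906] yaw 77.51 tilt 0.27
  shift cm [0.29 0.06 0.26] turn [-0.07  0.26  0.11]
```

```bash
python3 -c "
from h import *
for i in range(4):
    o=robot.get_obs();print(o['time_s'],o['ee_pos'].round(4),o['joint_positions'].round(4),o['qvel'].round(3)); c=robot.snapshot('wrist')
cv2.imwrite('pics/w4.png',c['img'])"
```

```text
3.6 [ 0.4559 -0.2452  0.0906] [-5.9750e-01 -6.0300e-02  2.0571e+00  5.0000e-04  1.1401e+00 -1.9506e+00] [-0.002  0.112  0.006 -0.01   0.02   0.047]
3.65 [ 0.455  -0.2446  0.089 ] [-5.9760e-01 -5.8600e-02  2.0585e+00  5.0000e-04  1.1403e+00 -1.9504e+00] [ 0.     0.005  0.022  0.002  0.002 -0.006]
3.7 [ 0.4546 -0.2445  0.0886] [-5.9770e-01 -5.8500e-02  2.0591e+00  5.0000e-04  1.1403e+00 -1.9506e+00] [ 0.001  0.     0.007  0.002 -0.002 -0.004]
3.75 [ 0.4546 -0.2444  0.0885] [-5.9760e-01 -5.8500e-02  2.0593e+00  6.0000e-04  1.1401e+00 -1.9507e+00] [ 0.001  0.001  0.002  0.001 -0.001 -0.001]
```

View pics/w4.png

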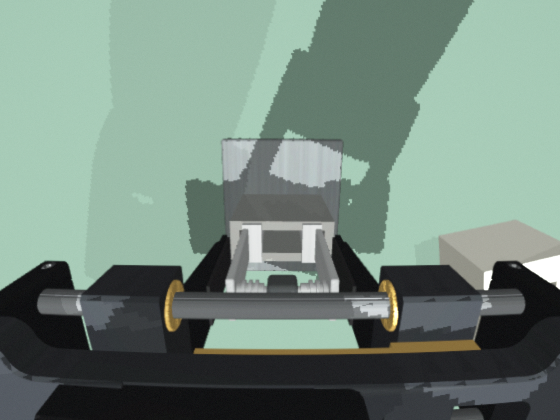

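The fingers straddle the plates, centred. I'll close to 46 mm.

```bash
python3 -m inch '[{"tx":0.1,"ty":0,"tz":0,"wx":0,"wy":0,"wz":0,"jaw":-0.1},{"tx":0,"ty":0,"tz":0,"wx":0,"wy":0,"wz":0,"jaw":0.03},{"tx":0,"ty":0,"tz":0,"wx":0,"wy":0,"wz":0,"jaw":0.03},{"tx":0,"ty":0,"tz":0,"wx":0,"wy":0,"wz":0,"jaw":0.03}]'
python3 -c "
from h import *
need(.4532,-.244,.088,77.4)"
```

```text
time_s: 4.13
ee_pos: [0.4533, -0.2441, 0.0882]
tcp_rot: [0.0, 0.109, 0.994, 0.0]
contact_force: [-0.6, -0.1, 0.4]
opening: 0.493
t 4.13 pos [ 0.4533 -0.2441  0.0882] yaw 77.52 tilt 0.02
  shift cm [0.02 0.01 0.02] turn [0.02 0.01 0.12]
```

```bash
python3 -m inch '[{"tx":0,"ty":0,"tz":0,"wx":0,"wy":0,"wz":0,"jaw":0.04},{"tx":0,"ty":0,"tz":0,"wx":0,"wy":0,"wz":0,"jaw":0.04},{"tx":0,"ty":0,"tz":-1,"wx":0,"wy":0,"wz":0,"jaw":0.04},{"tx":0,"ty":0,"tz":-1,"wx":0,"wy":0,"wz":0,"jaw":0.04},{"tx":0,"ty":0,"tz":-1,"wx":0,"wy":0,"wz":0,"jaw":0.04}]'
python3 -c "
from h import *
need(.4532,-.244,.24,77.4)
c=snap('wrist','w5.png')"
```

```text
time_s: 4.55
ee_pos: [0.4513, -0.2428, 0.1172]
tcp_rot: [-0.003, 0.109, 0.994, 0.002]
contact_force: [-0.4, 0.0, -1.3]
opening: 0.48
t 4.55 pos [ 0.4513 -0.2428  0.1172] yaw 77.51 tilt 0.38
  shift cm [ -0.13  -0.04 -12.28] turn [ 0.16 -0.34  0.11]
```

View pics/w5.png

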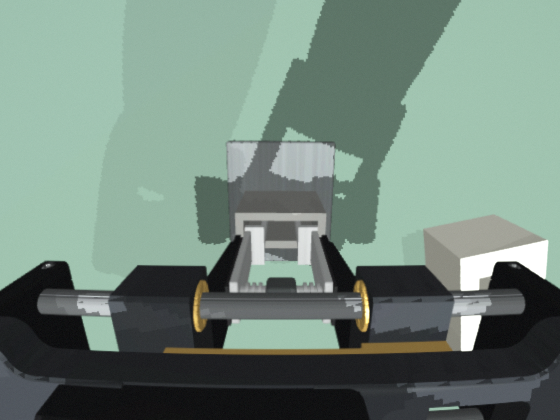

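```bash
python3 -m inch '[{"tx":0,"ty":0,"tz":-3,"wx":0,"wy":0,"wz":0,"jaw":0.04},{"tx":0,"ty":0,"tz":-3,"wx":0,"wy":0,"wz":0,"jaw":0.04},{"tx":0,"ty":0,"tz":-3,"wx":0,"wy":0,"wz":-2,"jaw":0.04},{"tx":-1,"ty":1,"tz":-2,"wx":0,"wy":0,"wz":-2,"jaw":0.04},{"tx":-1.5,"ty":1.5,"tz":0,"wx":0,"wy":0,"wz":-2,"jaw":0.04}]'
python3 -c "
from h import *
need(.66,-.07,.22,90)"
```

```text
time_s: 5.02
ee_pos: [0.4806, -0.2242, 0.2386]
tcp_rot: [0.001, 0.057, 0.998, -0.0]
contact_force: [0.6, -0.8, -0.3]
opening: 0.479
t 5.02 pos [ 0.4806 -0.2242  0.2386] yaw 83.51 tilt 0.07
  shift cm [-16.08  17.35   1.87] turn [-0.03  0.07 -6.49]
```

```bash
python3 -m inch '[{"tx":-2.5,"ty":2.5,"tz":0.2,"wx":0,"wy":0,"wz":-2,"jaw":0.04},{"tx":-2.5,"ty":2.5,"tz":0.2,"wx":0,"wy":0,"wz":-2,"jaw":0.04},{"tx":-2.5,"ty":2.5,"tz":0.2,"wx":0,"wy":0,"wz":-1.5,"jaw":0.04},{"tx":-2.5,"ty":2.5,"tz":0.2,"wx":0,"wy":0,"wz":-1,"jaw":0.04},{"tx":-2.5,"ty":2.5,"tz":0.2,"wx":0,"wy":0,"wz":0,"jaw":0.04}]'
python3 -m inch '[{"tx":-2.2,"ty":2.2,"tz":0,"wx":0,"wy":0,"wz":0,"jaw":0.04},{"tx":-1.6,"ty":0.5,"tz":0,"wx":0,"wy":0,"wz":0,"jaw":0.04},{"tx":0,"ty":0,"tz":0,"wx":0,"wy":0,"wz":0,"jaw":0.04},{"tx":0,"ty":0,"tz":0,"wx":0,"wy":0,"wz":0,"jaw":0.04}]'
python3 -c "
from h import *
need(.66,-.07,.22,90)
snap('top')
c=snap('wrist','w6.png')
need(.66,-.07,.22,90)"
```

```text
time_s: 5.43
ee_pos: [0.6183, -0.105, 0.2401]
tcp_rot: [0.008, -0.0, 1.0, -0.005]
contact_force: [-0.4, -1.3, -0.7]
opening: 0.479
time_s: 5.77
ee_pos: [0.662, -0.0701, 0.2426]
tcp_rot: [0.01, -0.004, 1.0, -0.004]
contact_force: [0.2, -0.8, -1.6]
opening: 0.479
t 5.77 pos [ 0.662  -0.0701  0.2426] yaw 90.46 tilt 1.25
  shift cm [0.25 0.02 2.25] turn [-0.45  1.17  0.47]
t 5.87 pos [ 0.6614 -0.071   0.2426] yaw 90.38 tilt 1.26
  shift cm [0.18 0.12 2.26] turn [-0.45  1.18  0.38]
```

View pics/w6.png

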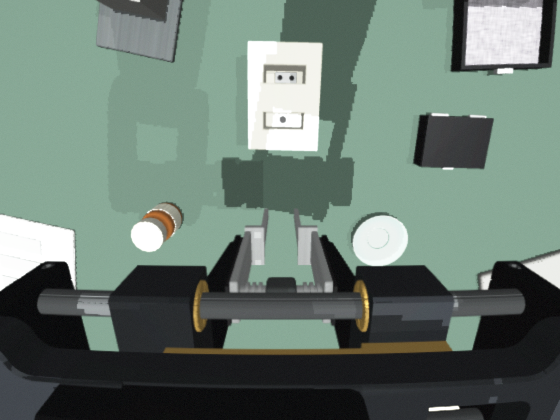

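```bash
python3 -c "
from h import *
c=load('w6.png'); crop(c['img'],235,30,110,130,5,'w6c.png'); crop(c['img'],220,190,130,100,6,'w6d.png')"
```

```text
(no output)
```

View pics/w6c.png

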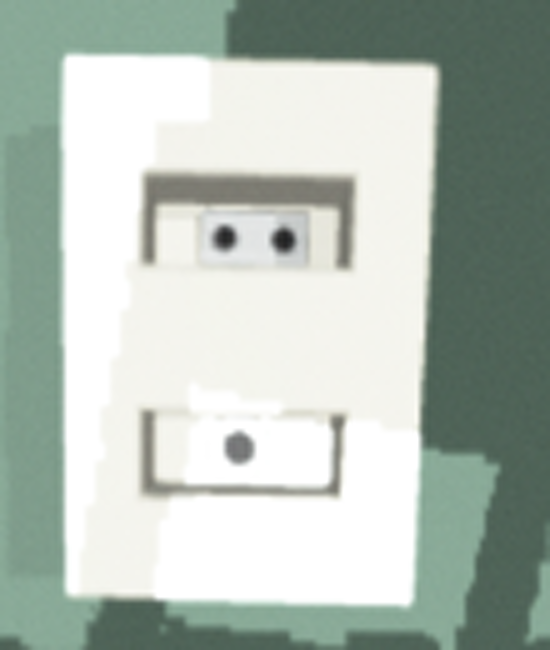

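View pics/w6d.png

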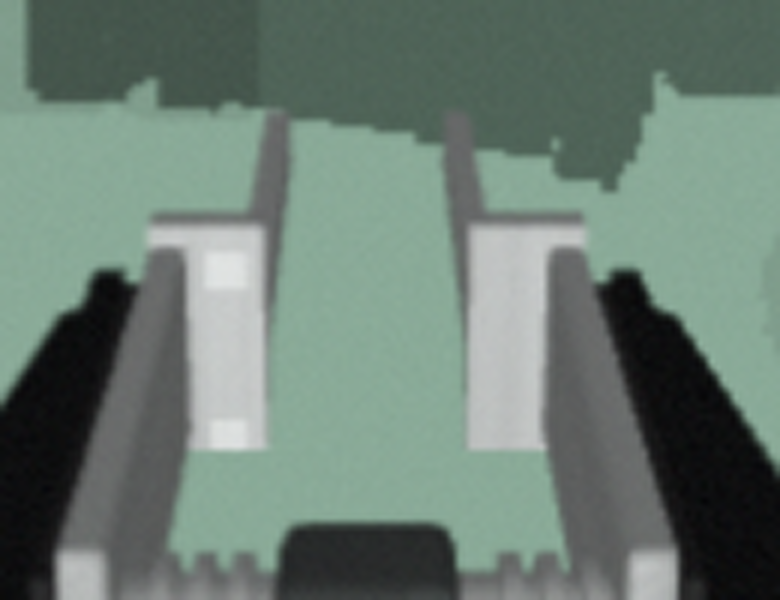

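```bash
python3 -c "
from h import *
c=load('w6.png')
f=lambda p:(235+p[0]/5-.4,30+p[1]/5-.4); g=lambda p:(220+p[0]/6-.4,190+p[1]/6-.4)
B=np.array([onz(c,f(p),.07)[:2] for p in [(65,57),(437,66),(412,605),(66,597)]]);print(B.round(4),B.mean(0).round(4))
for i,j in [(0,1),(3,2),(0,3),(1,2)]:
  d=B[j]-B[i];print(np.linalg.norm(d).round(4),np.degrees(np.arctan2(d[1],d[0])).round(2))
P=np.array([onz(c,f(p),.07)[:2] for p in [(141,409),(343,414),(338,496),(139,494)]]);print('pocket',P.round(4),P.mean(0).round(4))
P=np.array([onz(c,f(p),.07)[:2] for p in [(141,174),(355,175),(350,268),(138,265)]]);print('pocket2',P.round(4),P.mean(0).round(4))
print('spacer',onz(c,f((239,448)),.028).round(4))
p,r=pose(); z=p[2]-.0782
for q in [(266,110),(290,110),(444,110),(468,110)]:
  w=onz(c,g(q),z); print('tip tool mm',(r.inv().apply(w-p)*1000).round(1))
"
```

```text
[[ 0.5118 -0.1071]
 [ 0.5129 -0.0311]
 [ 0.6233 -0.0319]
 [ 0.6223 -0.109 ]] [ 0.5676 -0.0698]
0.076 89.15
0.0772 89.24
0.1106 -1.0
0.1104 -0.41
pocket [[ 0.5817 -0.092 ]
 [ 0.5824 -0.0484]
 [ 0.5997 -0.049 ]
 [ 0.5997 -0.0925]] [ 0.5909 -0.0705]
pocket2 [[ 0.5343 -0.0917]
 [ 0.5341 -0.0473]
 [ 0.5525 -0.0478]
 [ 0.5523 -0.0924]] [ 0.5433 -0.0698]
spacer [ 0.5913 -0.0709  0.028 ]
tip tool mm [  3.4 -13.9  78.3]
tip tool mm [  3.4 -10.5  78.2]
tip tool mm [ 3.5 11.5 78.1]
tip tool mm [ 3.5 14.9 78. ]
```

```bash
python3 -m inch '[{"tx":2,"ty":0,"tz":1,"wx":-0.2,"wy":0.6,"wz":0.6,"jaw":0.04},{"tx":2,"ty":0,"tz":1.5,"wx":-0.2,"wy":0.6,"wz":0.5,"jaw":0.04},{"tx":2,"ty":0,"tz":1.5,"wx":0,"wy":0,"wz":0,"jaw":0.04},{"tx":1,"ty":0,"tz":1.5,"wx":0,"wy":0,"wz":0,"jaw":0.04},{"tx":0,"ty":0,"tz":0,"wx":0,"wy":0,"wz":0,"jaw":0.04}]'
python3 -c "
from h import *
snap('top');need(.5905,-.071,.17,89.2)"
```

```text
time_s: 6.28
ee_pos: [0.5862, -0.0756, 0.1879]
tcp_rot: [0.001, 0.01, 1.0, -0.001]
contact_force: [0.2, 1.0, -1.4]
opening: 0.48
t 6.33 pos [ 0.5877 -0.0758  0.1897] yaw 88.85 tilt 0.37
  shift cm [-0.26  0.49  1.97] turn [-0.18  0.32 -0.35]
```

```bash
python3 -m inch '[{"tx":-0.26,"ty":0.49,"tz":1.8,"wx":-0.2,"wy":0.3,"wz":-0.3,"jaw":0.04}]'
python3 -c "
from h import *
snap('top');snap('top');need(.5905,-.071,.15,89.2)"
```

```text
time_s: 6.42
ee_pos: [0.5931, -0.0726, 0.1769]
tcp_rot: [0.005, 0.008, 1.0, -0.001]
contact_force: [1.6, 0.2, 1.2]
opening: 0.483
t 6.52 pos [ 0.5897 -0.0709  0.1694] yaw 89.13 tilt 0.19
  shift cm [-0.08 -0.02  1.94] turn [ 0.08 -0.18 -0.07]
```

```bash
python3 -m inch '[{"tx":-0.05,"ty":0,"tz":1.2,"wx":0,"wy":-0.1,"wz":0,"jaw":0.04}]'
python3 -c "
from h import *
snap('scene');c=snap('scene','s7.png');need(.5905,-.071,.15,89.2); crop(c['img'],200,130,120,120,6,'s7c.png')
c=snap('wrist','w7.png');crop(c['img'],200,150,160,110,5,'w7c.png')"
```

```text
time_s: 6.6
ee_pos: [0.5924, -0.0712, 0.1596]
tcp_rot: [0.002, 0.007, 1.0, 0.0]
contact_force: [1.1, -0.0, 0.1]
opening: 0.481
t 6.7 pos [ 0.5893 -0.0705  0.1548] yaw 89.14 tilt 0.32
  shift cm [-0.12 -0.05  0.48] turn [ 0.12 -0.3  -0.06]
```

View pics/s7c.png

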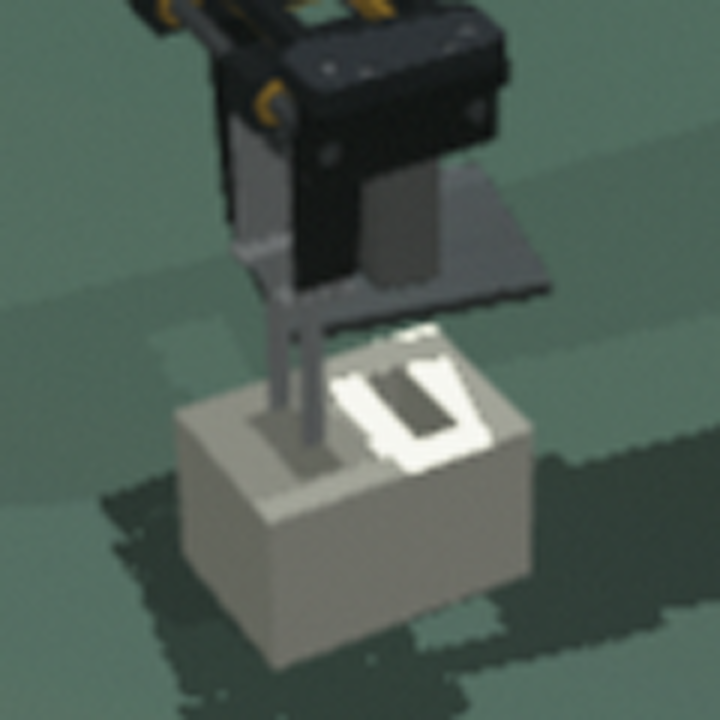

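View pics/w7c.png

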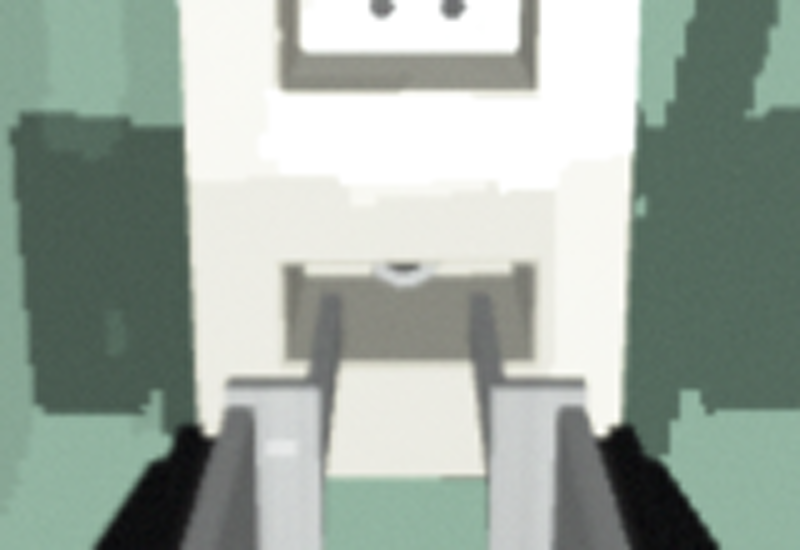

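```bash
python3 -m inch '[{"tx":-0.1,"ty":-0.05,"tz":0.7,"wx":0.1,"wy":-0.3,"wz":0,"jaw":0.04},{"tx":0,"ty":0,"tz":0.8,"wx":0,"wy":0,"wz":0,"jaw":0.04}]'
python3 -c "
from h import *
snap('scene');snap('scene');need(.5905,-.071,.095,89.2)"
```

```text
time_s: 6.92
ee_pos: [0.5929, -0.0714, 0.1422]
tcp_rot: [0.003, 0.007, 1.0, -0.0]
contact_force: [0.4, 0.2, -1.2]
opening: 0.479
t 7.02 pos [ 0.5915 -0.0711  0.1405] yaw 89.16 tilt 0.12
  shift cm [0.11 0.01 4.55] turn [-0.    0.12 -0.04]
```

```bash
python3 -m inch '[{"tx":0.1,"ty":0,"tz":1.0,"wx":0,"wy":0,"wz":0,"jaw":0.04},{"tx":0.1,"ty":0,"tz":1.0,"wx":0,"wy":0.1,"wz":0,"jaw":0.04}]'
python3 -c "
from h import *
snap('scene');snap('scene');need(.5905,-.071,.095,89.2)"
```

```text
time_s: 7.18
ee_pos: [0.5913, -0.0714, 0.1219]
tcp_rot: [0.003, 0.007, 1.0, -0.001]
contact_force: [0.2, 0.3, -2.2]
opening: 0.484
t 7.28 pos [ 0.5898 -0.0711  0.1199] yaw 89.17 tilt 0.05
  shift cm [-0.06  0.01  2.49] turn [-0.01  0.05 -0.03]
```

```bash
python3 -m inch '[{"tx":-0.06,"ty":0,"tz":0.8,"wx":0,"wy":0,"wz":0,"jaw":0.04},{"tx":0.1,"ty":0,"tz":0.8,"wx":0,"wy":0.1,"wz":0,"jaw":0.04}]'
python3 -c "
from h import *
snap('scene');c=snap('wrist','w8.png');need(.5905,-.071,.095,89.2);crop(c['img'],200,150,160,110,5,'w8c.png');print(robot.get_obs()['contact_force'])"
```

```text
time_s: 7.45
ee_pos: [0.5906, -0.0714, 0.1045]
tcp_rot: [0.001, 0.007, 1.0, -0.0]
contact_force: [0.8, -0.2, -1.4]
opening: 0.478
t 7.55 pos [ 0.5894 -0.0711  0.1032] yaw 89.17 tilt 0.06
  shift cm [-0.11  0.01  0.82] turn [-0.01 -0.06 -0.03]
[-0.3434352   0.13925437 -1.16621534]
```

View pics/w8c.png

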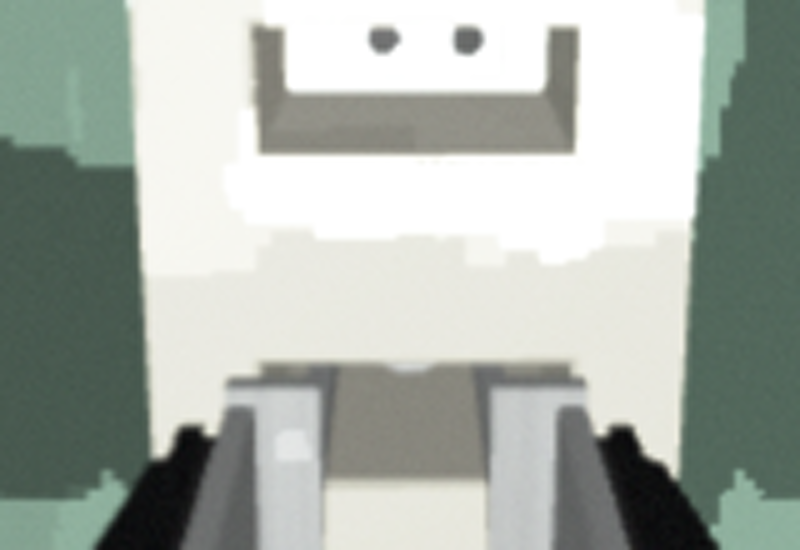

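The spacer rim shows midway between the blades, near column 408 of the crop. I'll go down the last 8 mm and squeeze.

```bash
python3 -m inch '[{"tx":-0.1,"ty":0,"tz":0.4,"wx":0,"wy":0,"wz":0,"jaw":0.04},{"tx":0,"ty":0,"tz":0.5,"wx":0,"wy":0,"wz":0,"jaw":0.04}]'
python3 -c "
from h import *
snap('scene');snap('scene');need(.5905,-.071,.095,89.2);print(robot.get_obs()['contact_force'])"
```

```text
time_s: 7.72
ee_pos: [0.5913, -0.0713, 0.0947]
tcp_rot: [0.0, 0.007, 1.0, -0.0]
contact_force: [0.0, -0.6, -1.2]
opening: 0.481
t 7.82 pos [ 0.5905 -0.0712  0.0938] yaw 89.17 tilt 0.06
  shift cm [ 0.    0.02 -0.12] turn [-0.01 -0.06 -0.03]
[-0.05880336 -0.13447625 -1.03397202]
```

```bash
python3 -m inch '[{"tx":0,"ty":0,"tz":0,"wx":0,"wy":0,"wz":0,"jaw":0.35},{"tx":0,"ty":0,"tz":0,"wx":0,"wy":0,"wz":0,"jaw":0.35},{"tx":0,"ty":0,"tz":0,"wx":0,"wy":0,"wz":0,"jaw":0.35},{"tx":0,"ty":0,"tz":0,"wx":0,"wy":0,"wz":0,"jaw":0.35},{"tx":0,"ty":0,"tz":0,"wx":0,"wy":0,"wz":0,"jaw":0.35}]'
python3 -m inch '[{"tx":0,"ty":0,"tz":0,"wx":0,"wy":0,"wz":0,"jaw":0.6},{"tx":0,"ty":0,"tz":0,"wx":0,"wy":0,"wz":0,"jaw":0.6}]'
python3 -c "
from h import *
need(.5905,-.071,.095,89.2);print(robot.get_obs()['contact_force'])"
```

```text
time_s: 8.23
ee_pos: [0.5911, -0.0713, 0.0946]
tcp_rot: [0.0, 0.007, 1.0, -0.0]
contact_force: [-0.4, -0.9, -0.1]
opening: 0.373
time_s: 8.4
ee_pos: [0.5913, -0.0713, 0.0949]
tcp_rot: [0.0, 0.007, 1.0, -0.0]
contact_force: [-0.2, 0.4, -0.8]
opening: 0.377
t 8.4 pos [ 0.5913 -0.0713  0.0949] yaw 89.17 tilt 0.06
  shift cm [ 0.08  0.03 -0.01] turn [-0.04  0.05 -0.03]
[-0.15586317  0.37637504 -0.84236696]
```

```bash
python3 -m inch '[{"tx":0,"ty":0,"tz":-0.7,"wx":0,"wy":0,"wz":0,"jaw":0.6},{"tx":0,"ty":0,"tz":-0.9,"wx":0,"wy":0,"wz":0,"jaw":0.6},{"tx":0,"ty":0,"tz":-0.9,"wx":0,"wy":0,"wz":0,"jaw":0.6}]'
python3 -c "
from h import *
snap('scene');need(.5905,-.071,.20,89.2);print(robot.get_obs()['contact_force'],robot.get_obs()['opening'])
c=snap('wrist','w9.png');crop(c['img'],200,150,160,110,5,'w9c.png')"
```

```text
time_s: 8.65
ee_pos: [0.5897, -0.071, 0.1193]
tcp_rot: [-0.002, 0.007, 1.0, 0.0]
contact_force: [0.9, 0.3, -1.2]
opening: 0.382
t 8.7 pos [ 0.5912 -0.0713  0.122 ] yaw 89.17 tilt 0.04
  shift cm [ 0.07  0.02 -7.8 ] turn [-0.03  0.02 -0.03]
[ 0.00118703 -0.65196744  0.14783769] 0.37280705153376653
```

View pics/w9c.png

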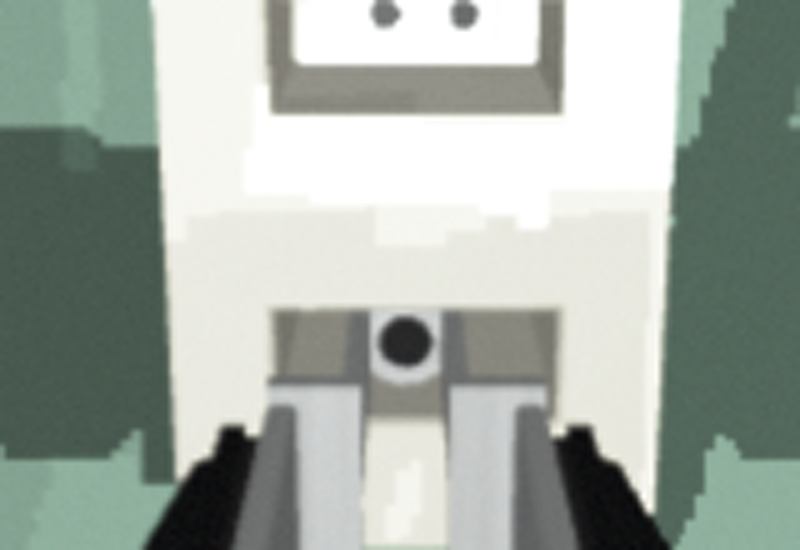

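The crop at (405,340) shows the spacer, with its bore, held between the blades and rising out of the pocket. I'll keep lifting.

```bash
python3 -m inch '[{"tx":0,"ty":0,"tz":-1.2,"wx":0,"wy":0,"wz":0,"jaw":0.6},{"tx":0,"ty":0,"tz":-1.5,"wx":0,"wy":0,"wz":0,"jaw":0.6},{"tx":0,"ty":0,"tz":-1.7,"wx":0,"wy":0,"wz":0,"jaw":0.6},{"tx":0,"ty":0,"tz":-1.7,"wx":0,"wy":0,"wz":0,"jaw":0.6},{"tx":0,"ty":0,"tz":-1.7,"wx":0,"wy":0,"wz":0,"jaw":0.6}]'
python3 -c "
from h import *
snap('scene');need(.5905,-.071,.20,89.2)
c=snap('scene','s10.png');crop(c['img'],200,90,150,150,5,'s10c.png')
c=snap('top','t10.png');crop(c['img'],140,170,120,100,6,'t10c.png')
c=snap('wrist','w10.png')"
```

```text
time_s: 9.17
ee_pos: [0.5887, -0.0707, 0.2012]
tcp_rot: [-0.003, 0.007, 1.0, 0.0]
contact_force: [0.1, 1.1, -1.5]
opening: 0.372
t 9.22 pos [ 0.5909 -0.0712  0.2062] yaw 89.17 tilt 0.08
  shift cm [0.05 0.02 0.62] turn [-0.04  0.07 -0.03]
```

View pics/s10c.png

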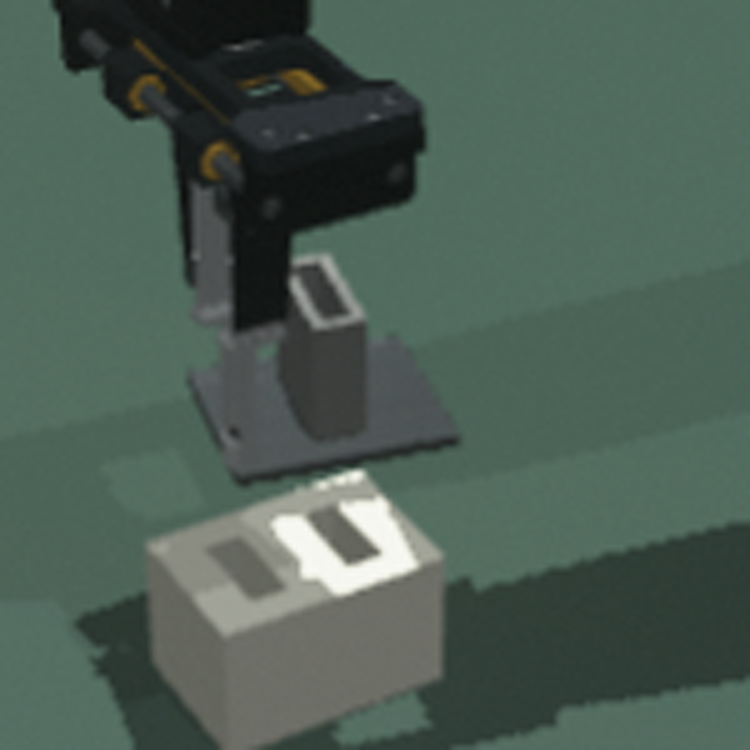

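View pics/w10.png

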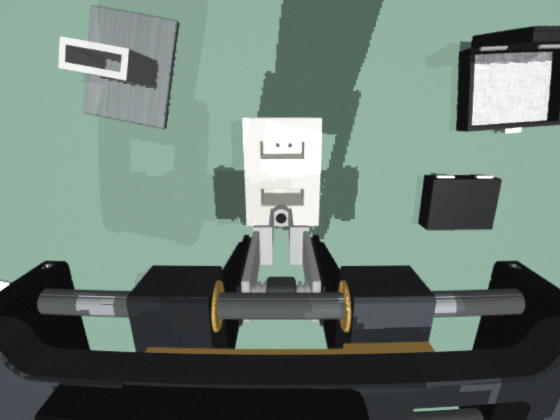

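View pics/t10c.png

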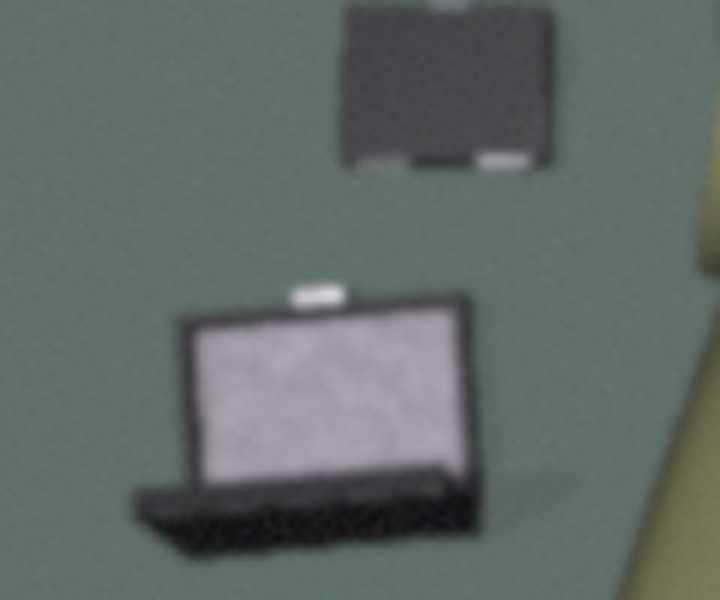

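```bash
python3 -m inch '[{"tx":0.3,"ty":2,"tz":-0.5,"wx":0,"wy":0,"wz":-1,"jaw":0.6},{"tx":0.3,"ty":3,"tz":-0.5,"wx":0,"wy":0,"wz":-1,"jaw":0.6},{"tx":0.3,"ty":3,"tz":-0.3,"wx":0,"wy":0,"wz":-1,"jaw":0.6},{"tx":0.3,"ty":3,"tz":0,"wx":0,"wy":0,"wz":-1,"jaw":0.6},{"tx":0.3,"ty":3,"tz":0,"wx":0,"wy":0,"wz":-1,"jaw":0.6}]'
python3 -m inch '[{"tx":0.5,"ty":3,"tz":0,"wx":0,"wy":0,"wz":-1,"jaw":0.6},{"tx":0.5,"ty":3,"tz":0,"wx":0,"wy":0,"wz":0,"jaw":0.6},{"tx":0.5,"ty":3,"tz":0,"wx":0,"wy":0,"wz":0,"jaw":0.6},{"tx":0.3,"ty":2,"tz":0,"wx":0,"wy":0,"wz":0,"jaw":0.6},{"tx":0,"ty":0.5,"tz":0,"wx":0,"wy":0,"wz":0,"jaw":0.6}]'
python3 -c "
from h import *
snap('scene');snap('scene')
need(.56,.20,.22,95)
c=snap('wrist','w11.png')"
```

```text
time_s: 9.78
ee_pos: [0.5669, 0.0681, 0.2047]
tcp_rot: [-0.009, -0.033, 0.999, 0.0]
contact_force: [0.8, -0.2, -1.2]
opening: 0.375
time_s: 10.2
ee_pos: [0.5317, 0.1894, 0.1948]
tcp_rot: [-0.017, -0.044, 0.999, 0.0]
contact_force: [-1.1, 0.1, -1.5]
opening: 0.374
t 10.3 pos [0.5324 0.1876 0.1948] yaw 95.02 tilt 1.96
  shift cm [-2.77  1.   -2.61] turn [ 0.02 -1.96  0.02]
```

View pics/w11.png

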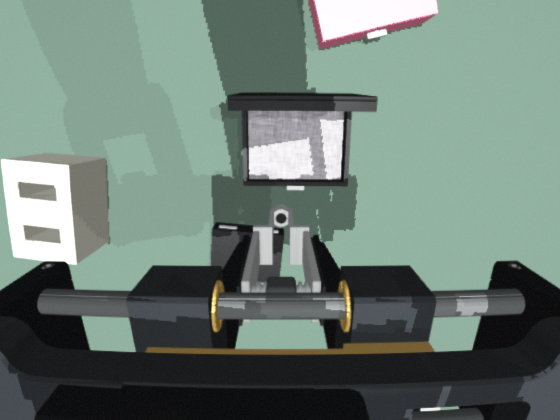

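```bash
python3 -c "
from h import *
c=load('w11.png'); crop(c['img'],215,80,175,125,4.5,'w11c.png')"
```

```text
(no output)
```

View pics/w11c.png

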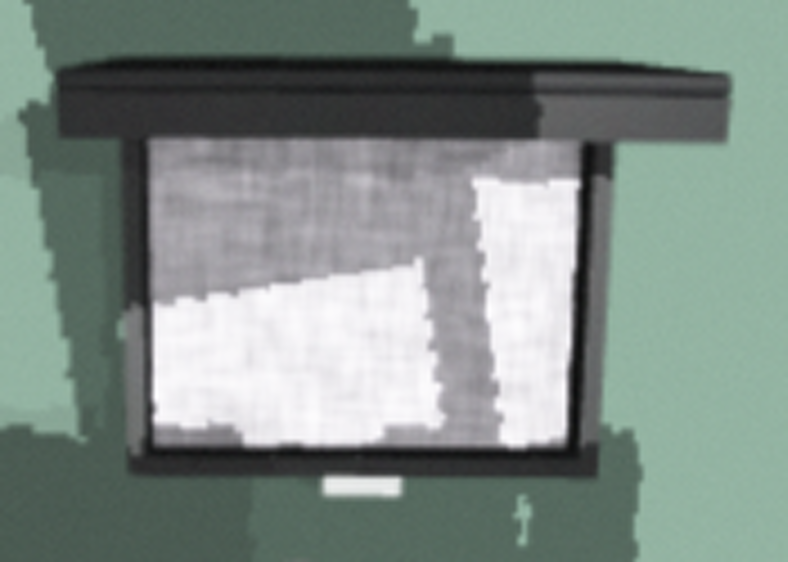

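```bash
python3 -c "
from h import *
c=load('w11.png')
f=lambda p:(215+p[0]/4.5-.4,80+p[1]/4.5-.4)
A,B=[onz(c,f(p),.024) for p in [(130,475),(598,475)]]
d=A-B;print(A,B,np.linalg.norm(d),np.degrees(np.arctan2(d[1],d[0])))
d/=np.linalg.norm(d); yc=d[:2]; xc=np.array([yc[1],-yc[0]]); m=(A+B)[:2]/2
C=m+.045*xc; print('yc',yc,'xc',xc,'centre',C)
F=[onz(c,f(p),.005)[:2] for p in [(150,447),(575,447)]];print('floor front',F, [( (q-C)@xc,(q-C)@yc) for q in F])
# lid edges
from scipy.optimize import least_squares
obs=[((58,137),0,-1),((727,141),0,1)]
for ang in [1.4,1.45,1.5,1.55,1.6,1.7]:
  out=[]
  for dd in (0,.012):
    for s in (1,-1):
      # local: hinge x=.045,z=.024 ; free edge 0.09 along lid; outer side offset dd
      lx=.045-.09*np.cos(ang)+dd*np.sin(ang); lz=.024+.09*np.sin(ang)+dd*np.cos(ang)
      P=np.append(C+lx*xc+s*.06*yc,lz); uv=proj(c,P)[0]; out.append(((uv-[215,80]+.4)*4.5).round(0).tolist())
  print(ang,out)
p,r=pose();print(p)
"
```

```text
[0.5280579  0.14396558 0.024     ] [0.51740758 0.26310369 0.024     ] 0.11961320443474956 -84.8916384201317
yc [ 0.08903966 -0.99602808] xc [-0.99602808 -0.08903966] centre [0.47791148 0.19952785]
floor front [array([0.5238888, 0.1468212]), array([0.51372608, 0.26037546])] [(np.float64(-0.041101715537939225), np.float64(0.056591108500983395)), (np.float64(-0.04109020151238259), np.float64(-0.05741700225849778))]
1.4 [[58.0, 162.0], [723.0, 164.0], [53.0, 93.0], [731.0, 95.0]]
1.45 [[56.0, 137.0], [726.0, 138.0], [52.0, 67.0], [733.0, 68.0]]
1.5 [[55.0, 111.0], [728.0, 112.0], [52.0, 40.0], [734.0, 42.0]]
1.55 [[54.0, 84.0], [730.0, 86.0], [51.0, 13.0], [735.0, 15.0]]
1.6 [[53.0, 58.0], [732.0, 60.0], [51.0, -13.0], [735.0, -11.0]]
1.7 [[52.0, 5.0], [734.0, 7.0], [51.0, -65.0], [735.0, -62.0]]
[0.53306725 0.18665884 0.19538623]
```

```bash
python3 -m inch '[{"tx":1.2,"ty":0.4,"tz":0,"wx":0,"wy":-0.7,"wz":0,"jaw":0.6},{"tx":1.2,"ty":0.4,"tz":0,"wx":0,"wy":-0.7,"wz":0,"jaw":0.6},{"tx":1.2,"ty":0.4,"tz":0,"wx":0,"wy":-0.5,"wz":0,"jaw":0.6}]'
python3 -c "
from h import *
snap('scene');snap('scene')
need(.488,.2004,.15,95.1)"
```

```text
time_s: 10.6
ee_pos: [0.4981, 0.1912, 0.1944]
tcp_rot: [-0.0, -0.04, 0.999, -0.001]
contact_force: [-0.3, -0.6, -1.6]
opening: 0.372
t 10.7 pos [0.4971 0.1915 0.1943] yaw 94.67 tilt 0.15
  shift cm [0.83 0.97 4.43] turn [-0.13 -0.07 -0.43]
```

```bash
python3 -m inch '[{"tx":0.8,"ty":0.97,"tz":1.5,"wx":0,"wy":0,"wz":-0.4,"jaw":0.6},{"tx":0,"ty":0,"tz":1.5,"wx":0,"wy":0,"wz":0,"jaw":0.6}]'
python3 -c "
from h import *
snap('scene');snap('scene')
need(.488,.2004,.087,95.1)
c=snap('scene','s12.png');crop(c['img'],300,150,150,150,5,'s12c.png');c=snap('wrist','w12.png')"
```

```text
time_s: 10.87
ee_pos: [0.492, 0.1988, 0.1678]
tcp_rot: [0.004, -0.043, 0.999, -0.001]
contact_force: [0.2, 0.2, -1.6]
opening: 0.375
t 10.97 pos [0.4912 0.1977 0.1654] yaw 94.85 tilt 0.24
  shift cm [0.31 0.32 7.84] turn [-0.19  0.15 -0.25]
```

View pics/s12c.png

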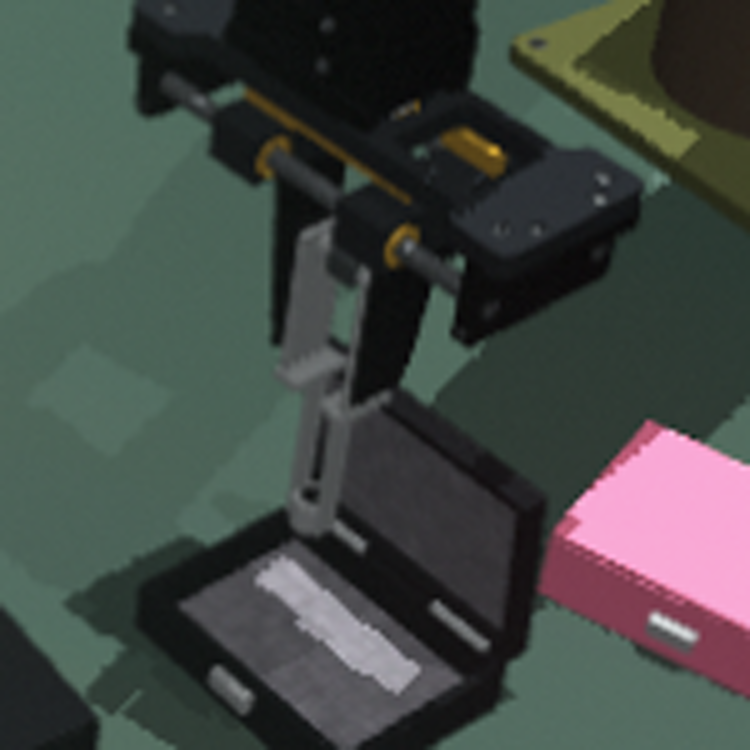

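View pics/w12.png

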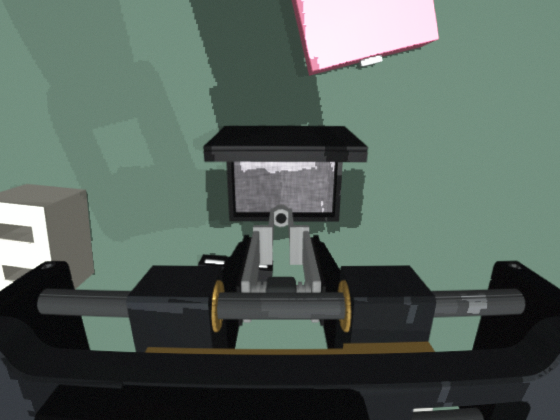

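```bash
python3 -m inch '[{"tx":0.3,"ty":0.3,"tz":1.2,"wx":-0.1,"wy":0.1,"wz":-0.2,"jaw":0.6},{"tx":0.1,"ty":0,"tz":1.5,"wx":0,"wy":0,"wz":0,"jaw":0.6},{"tx":0.1,"ty":0,"tz":1.5,"wx":0,"wy":0,"wz":0,"jaw":0.6}]'
python3 -c "
from h import *
snap('scene');snap('scene')
need(.488,.2004,.087,95.1)"
```

```text
time_s: 11.32
ee_pos: [0.4931, 0.2012, 0.1306]
tcp_rot: [0.008, -0.043, 0.999, 0.001]
contact_force: [0.1, -0.1, -0.8]
opening: 0.371
t 11.42 pos [0.4904 0.2005 0.1275] yaw 94.94 tilt 0.53
  shift cm [0.28 0.01 4.05] turn [ 0.03  0.53 -0.16]
```

```bash
python3 -m inch '[{"tx":0.3,"ty":0,"tz":1.0,"wx":0,"wy":0.5,"wz":-0.1,"jaw":0.6},{"tx":0.2,"ty":0,"tz":1.0,"wx":0,"wy":0.2,"wz":0,"jaw":0.6},{"tx":0.1,"ty":0,"tz":1.0,"wx":0,"wy":0,"wz":0,"jaw":0.6}]'
python3 -c "
from h import *
snap('scene');snap('scene')
need(.488,.2004,.087,95.1);print(robot.get_obs()['contact_force'])"
```

```text
time_s: 11.67
ee_pos: [0.4871, 0.2007, 0.0994]
tcp_rot: [0.001, -0.044, 0.999, 0.001]
contact_force: [0.2, 0.5, 0.1]
opening: 0.372
t 11.77 pos [0.4851 0.2001 0.0971] yaw 95.03 tilt 0.15
  shift cm [-0.29  0.    1.01] turn [ 0.05 -0.14 -0.07]
[ 0.02013252  1.18089999 -1.65850366]
```

```bash
python3 -m inch '[{"tx":-0.2,"ty":0,"tz":0.8,"wx":0,"wy":-0.1,"wz":0,"jaw":0.6}]'
python3 -c "
from h import *
snap('scene');snap('scene')
need(.488,.2004,.0855,95.1);print(robot.get_obs()['contact_force']);c=snap('scene','s13.png');crop(c['img'],310,200,110,110,6,'s13c.png')"
```

```text
time_s: 11.85
ee_pos: [0.4883, 0.2007, 0.0904]
tcp_rot: [0.001, -0.044, 0.999, 0.001]
contact_force: [1.0, -0.7, -1.0]
opening: 0.373
t 11.95 pos [0.4864 0.2    0.0877] yaw 95.03 tilt 0.16
  shift cm [-0.17  0.03  0.22] turn [ 0.02 -0.16 -0.07]
[-1.08647411  0.02559116 -1.14845069]
```

View pics/s13c.png

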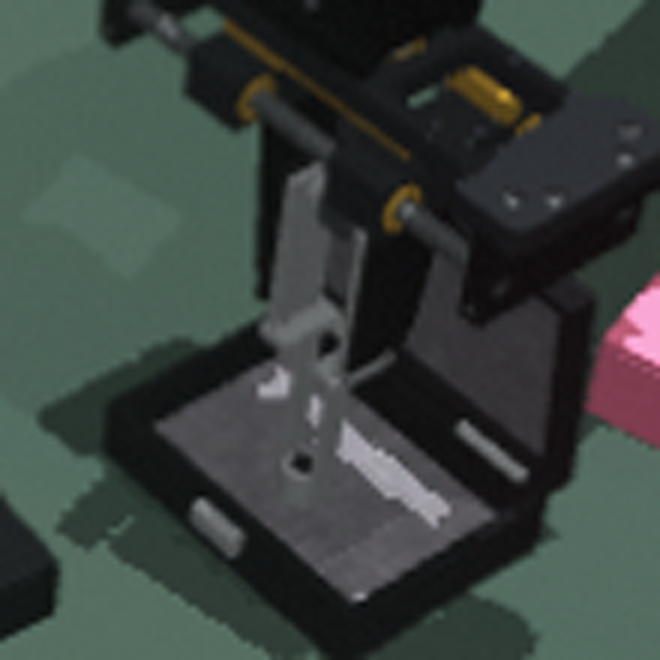

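Just above the floor. I'll go down in small steps.

```bash
python3 -m inch '[{"tx":0,"ty":0,"tz":0.22,"wx":0,"wy":0,"wz":0,"jaw":0.6}]'
python3 -c "
from h import *
snap('scene');snap('scene')
need(.488,.2004,.0855,95.1);print(robot.get_obs()['contact_force'])"
python3 -m inch '[{"tx":0,"ty":0,"tz":0.15,"wx":0,"wy":0,"wz":0,"jaw":0.6}]'
python3 -c "
from h import *
snap('scene');snap('scene')
need(.488,.2004,.0855,95.1);print(robot.get_obs()['contact_force'])"
```

```text
time_s: 12.08
ee_pos: [0.4873, 0.2003, 0.0868]
tcp_rot: [-0.0, -0.044, 0.999, 0.0]
contact_force: [0.4, 0.8, -0.0]
opening: 0.373
t 12.18 pos [0.4867 0.2001 0.0861] yaw 95.03 tilt 0.13
  shift cm [-0.13  0.01  0.06] turn [ 0.03 -0.12 -0.07]
[ 0.27764677  0.28849464 -1.0530625 ]
time_s: 12.27
ee_pos: [0.4871, 0.2003, 0.0851]
tcp_rot: [-0.001, -0.044, 0.999, 0.0]
contact_force: [1.0, 0.1, -0.5]
opening: 0.375
t 12.37 pos [0.487  0.2002 0.0849] yaw 95.03 tilt 0.09
  shift cm [-0.1   0.01 -0.06] turn [ 0.04 -0.08 -0.07]
[ 1.62279071 -0.00292963 -0.83668472]
```

```bash
python3 -m inch '[{"tx":0,"ty":0,"tz":0.12,"wx":0,"wy":0,"wz":0,"jaw":0.6}]'
python3 -c "
from h import *
for i in range(4):
  snap('scene');print(robot.get_obs()['contact_force'].round(1))
need(.488,.2004,.0845,95.1)"
```

```text
time_s: 12.45
ee_pos: [0.4875, 0.2004, 0.0848]
tcp_rot: [-0.0, -0.044, 0.999, 0.0]
contact_force: [-2.4, -1.2, 7.9]
opening: 0.376
[-1.7 -0.6  5.3]
[-1.2  0.   4.8]
[-2.  -0.4  5.8]
[-1.7 -0.6  4.5]
t 12.65 pos [0.4875 0.2003 0.0849] yaw 95.04 tilt 0.05
  shift cm [-0.05  0.    0.04] turn [ 0.05 -0.02 -0.06]
```

Contact at about 6 N: the spacer is on the floor. I'll open gently to 46 mm.

```bash
python3 -m inch '[{"tx":0,"ty":0,"tz":0,"wx":0,"wy":0,"wz":0,"jaw":0.2},{"tx":0,"ty":0,"tz":0,"wx":0,"wy":0,"wz":0,"jaw":0.1},{"tx":0,"ty":0,"tz":0,"wx":0,"wy":0,"wz":0,"jaw":0.03},{"tx":0,"ty":0,"tz":0,"wx":0,"wy":0,"wz":0,"jaw":0.03},{"tx":0,"ty":0,"tz":0,"wx":0,"wy":0,"wz":0,"jaw":0.03}]'
python3 -c "
from h import *
for i in range(2):
  snap('scene');print(robot.get_obs()['contact_force'].round(1),robot.get_obs()['opening'])
need(.488,.2004,.12,95.1)
c=snap('wrist','w14.png');crop(c['img'],200,120,160,120,5,'w14c.png')
c=snap('scene','s14.png');crop(c['img'],310,200,110,110,6,'s14c.png')"
```

```text
time_s: 13.07
ee_pos: [0.4871, 0.2003, 0.0838]
tcp_rot: [-0.0, -0.044, 0.999, 0.001]
contact_force: [0.3, 0.8, -1.0]
opening: 0.488
[-0.4  0.7 -0. ] 0.4826994307259008
[-0.4  1.  -1.5] 0.4851621441071339
t 13.17 pos [0.4871 0.2003 0.0838] yaw 95.03 tilt 0.06
  shift cm [-0.09  0.   -3.62] turn [ 0.06 -0.03 -0.07]
```

View pics/w14c.png

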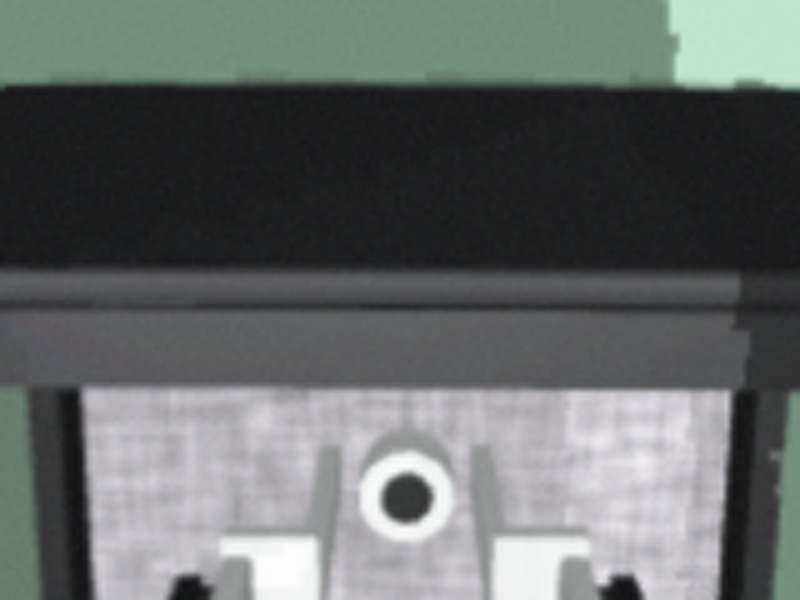

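View pics/s14c.png

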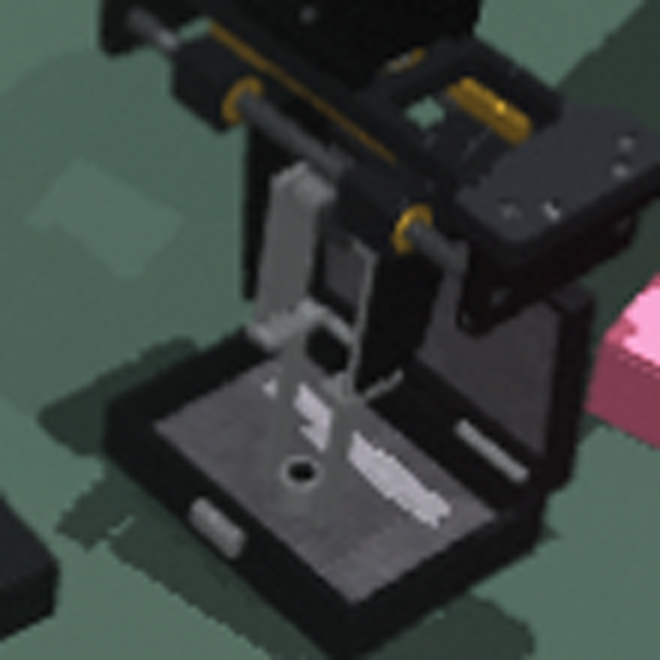

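```bash
python3 -m inch '[{"tx":0,"ty":0,"tz":-1,"wx":0,"wy":0,"wz":0,"jaw":0.03},{"tx":0,"ty":0,"tz":-1,"wx":0,"wy":0,"wz":0,"jaw":0.03},{"tx":0,"ty":0,"tz":-2,"wx":0,"wy":0,"wz":0,"jaw":0.03},{"tx":0,"ty":0,"tz":-3,"wx":0,"wy":0,"wz":0,"jaw":0.03},{"tx":0,"ty":0,"tz":-3.5,"wx":0,"wy":0,"wz":0,"jaw":0.03}]'
python3 -c "
from h import *
need(.4533,-.2441,.22,77.5)
c=snap('wrist','w15.png')"
```

```text
time_s: 13.68
ee_pos: [0.4818, 0.1986, 0.1859]
tcp_rot: [-0.009, -0.044, 0.999, -0.002]
contact_force: [0.8, 0.7, -0.5]
opening: 0.487
t 13.68 pos [0.4818 0.1986 0.1859] yaw 95.03 tilt 1.01
  shift cm [  6.78 -43.86  -3.19] turn [-0.29 -0.97 17.53]
```

View pics/w15.png

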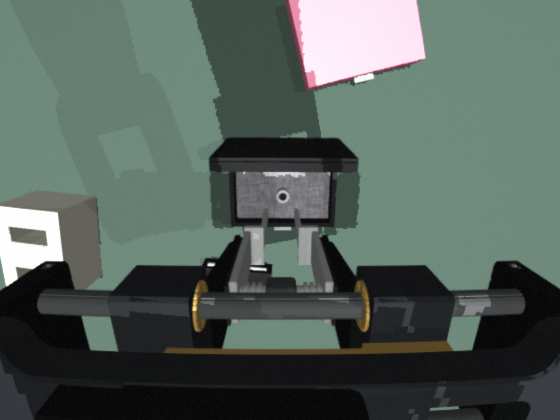

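The spacer stands alone in the case at pixel (283,197). The tongs go back to the stand.

```bash
python3 -m inch '[{"tx":0,"ty":-1.5,"tz":-2,"wx":0,"wy":-0.5,"wz":1,"jaw":0.03},{"tx":0,"ty":-3,"tz":-1,"wx":0,"wy":-0.3,"wz":1.5,"jaw":0.03},{"tx":0.3,"ty":-3.7,"tz":-0.5,"wx":0,"wy":0,"wz":1.5,"jaw":0.03},{"tx":0.3,"ty":-3.7,"tz":0,"wx":0,"wy":0,"wz":1.5,"jaw":0.03},{"tx":0.3,"ty":-3.7,"tz":0,"wx":0,"wy":0,"wz":1.5,"jaw":0.03}]'
python3 -m inch '[{"tx":0.3,"ty":-3.7,"tz":0,"wx":0,"wy":0,"wz":1.5,"jaw":0.03},{"tx":0.3,"ty":-3.7,"tz":0,"wx":0,"wy":0,"wz":1.5,"jaw":0.03},{"tx":0.3,"ty":-3.7,"tz":0,"wx":0,"wy":0,"wz":1.5,"jaw":0.03},{"tx":0,"ty":-3.7,"tz":0,"wx":0,"wy":0,"wz":1.5,"jaw":0.03},{"tx":0,"ty":-3.7,"tz":0,"wx":0,"wy":0,"wz":1,"jaw":0.03}]'
python3 -c "
from h import *
need(.4533,-.2441,.21,77.5)"
```

```text
time_s: 14.15
ee_pos: [0.4872, 0.0453, 0.2456]
tcp_rot: [0.016, 0.013, 1.0, 0.003]
contact_force: [0.3, -0.3, -1.5]
opening: 0.489
time_s: 14.57
ee_pos: [0.4626, -0.1469, 0.2529]
tcp_rot: [0.024, 0.076, 0.997, 0.003]
contact_force: [0.3, -0.9, -0.5]
opening: 0.486
t 14.57 pos [ 0.4626 -0.1469  0.2529] yaw 81.24 tilt 2.74
  shift cm [-0.36 -9.79  4.22] turn [0.62 2.67 3.73]
```

```bash
python3 -m inch '[{"tx":0,"ty":-3,"tz":0.5,"wx":0.2,"wy":0.9,"wz":1.2,"jaw":0.03},{"tx":0,"ty":-3,"tz":0.5,"wx":0.2,"wy":0.9,"wz":1.2,"jaw":0.03},{"tx":0,"ty":-2.5,"tz":0.5,"wx":0.2,"wy":0.9,"wz":1,"jaw":0.03}]'
python3 -c "
from h import *
snap('scene');snap('scene')
need(.4533,-.2441,.21,77.5)"
```

```text
time_s: 14.82
ee_pos: [0.4472, -0.2379, 0.2434]
tcp_rot: [0.004, 0.11, 0.994, -0.002]
contact_force: [-0.0, -0.6, -0.9]
opening: 0.486
t 14.92 pos [ 0.447  -0.2385  0.2423] yaw 77.3 tilt 0.39
  shift cm [-0.72 -0.4   3.23] turn [-0.21  0.34 -0.2 ]
```

```bash
python3 -m inch '[{"tx":-0.7,"ty":-0.4,"tz":1.5,"wx":-0.2,"wy":0.3,"wz":-0.2,"jaw":0.03},{"tx":0,"ty":0,"tz":1.5,"wx":0,"wy":0,"wz":0,"jaw":0.03},{"tx":0,"ty":0,"tz":1,"wx":0,"wy":0,"wz":0,"jaw":0.03}]'
python3 -c "
from h import *
snap('scene');snap('scene')
need(.4533,-.2441,.16,77.5)"
```

```text
time_s: 15.17
ee_pos: [0.4554, -0.2458, 0.2075]
tcp_rot: [0.005, 0.11, 0.994, -0.002]
contact_force: [0.6, 0.7, -1.4]
opening: 0.485
t 15.27 pos [ 0.4545 -0.2449  0.2061] yaw 77.42 tilt 0.41
  shift cm [0.17 0.06 4.61] turn [-0.07  0.41 -0.08]
```

```bash
python3 -m inch '[{"tx":0.15,"ty":0.05,"tz":1.5,"wx":0,"wy":0.4,"wz":0,"jaw":0.03},{"tx":0,"ty":0,"tz":1.5,"wx":0,"wy":0.1,"wz":0,"jaw":0.03},{"tx":0.1,"ty":0,"tz":0.7,"wx":0,"wy":0,"wz":0,"jaw":0.03}]'
python3 -c "
from h import *
snap('scene');snap('scene')
need(.4533,-.2441,.155,77.5)
c=snap('wrist','w16.png');crop(c['img'],200,140,160,110,5,'w16c.png')"
```

```text
time_s: 15.52
ee_pos: [0.4544, -0.2435, 0.1714]
tcp_rot: [0.002, 0.108, 0.994, -0.002]
contact_force: [-0.4, 0.9, -1.8]
opening: 0.486
t 15.62 pos [ 0.4538 -0.2432  0.1711] yaw 77.54 tilt 0.25
  shift cm [ 0.03 -0.09  1.61] turn [-0.17  0.18  0.04]
```

View pics/w16c.png

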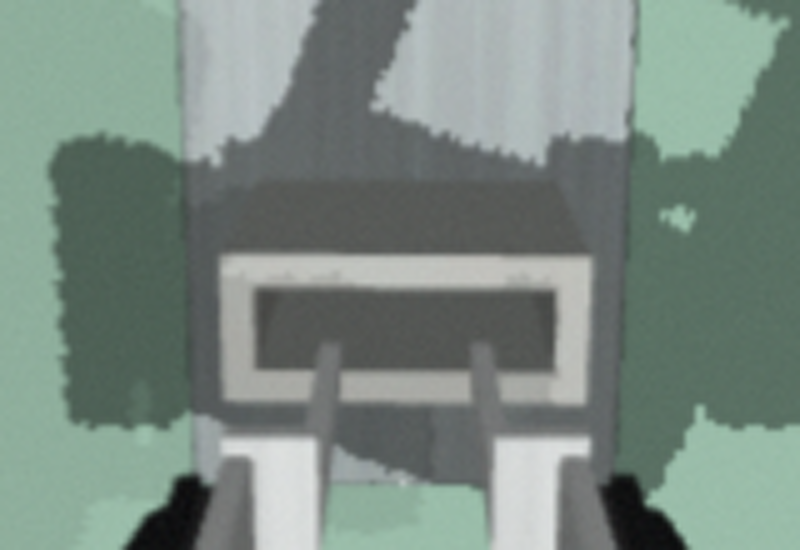

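```bash
python3 -c "
from h import *
c=load('w16.png');f=lambda p:(200+p[0]/5-.4,140+p[1]/5-.4)
P=np.array([onz(c,f(p),.076)[:2] for p in [(255,288),(556,288),(556,370),(255,370)]]);print(P.round(4),P.mean(0))
p,r=pose();print('tips',[ (r.inv().apply(onz(c,f(q),p[2]-.0782)-p)*1000).round(1) for q in [(317,345),(342,345),(470,345),(494,345)]])"
python3 -m inch '[{"tx":0,"ty":-0.05,"tz":1,"wx":-0.1,"wy":0.2,"wz":0,"jaw":0.03},{"tx":0.1,"ty":0,"tz":1,"wx":0,"wy":0,"wz":0,"jaw":0.03}]'
python3 -c "
from h import *
snap('scene');snap('scene')
need(.4533,-.2441,.155,77.5);print(robot.get_obs()['contact_force'])"
```

```text
[[ 0.4396 -0.2684]
 [ 0.4512 -0.2154]
 [ 0.4665 -0.2183]
 [ 0.4548 -0.2722]] [ 0.45302377 -0.24358147]
tips [array([  4.4, -14.8,  78.2]), array([  4.4, -10.6,  78.2]), array([ 4.5, 11.2, 78.1]), array([ 4.5, 15.3, 78.1])]
time_s: 15.83
ee_pos: [0.4555, -0.2452, 0.1552]
tcp_rot: [0.004, 0.108, 0.994, -0.003]
contact_force: [-1.2, -0.0, -1.1]
opening: 0.482
t 15.93 pos [ 0.4541 -0.2444  0.1532] yaw 77.56 tilt 0.27
  shift cm [ 0.08  0.01 -0.18] turn [-0.17  0.22  0.06]
[-0.44896864 -0.33744902 -0.60513118]
```

```bash
python3 -m inch '[{"tx":0.1,"ty":0,"tz":1.3,"wx":-0.1,"wy":0.2,"wz":0,"jaw":0.03},{"tx":0.1,"ty":0,"tz":1.3,"wx":0,"wy":0,"wz":0,"jaw":0.03},{"tx":0.1,"ty":0,"tz":1.3,"wx":0,"wy":0,"wz":0,"jaw":0.03}]'
python3 -c "
from h import *
snap('scene');snap('scene')
need(.4533,-.2441,.089,77.5);print(robot.get_obs()['contact_force'])"
```

```text
time_s: 16.18
ee_pos: [0.4534, -0.2455, 0.1154]
tcp_rot: [0.003, 0.108, 0.994, -0.002]
contact_force: [-0.1, -0.7, -1.2]
opening: 0.488
t 16.28 pos [ 0.4512 -0.2441  0.1127] yaw 77.54 tilt 0.08
  shift cm [-0.2   0.04  2.37] turn [-0.07  0.04  0.04]
[ 0.2137769   1.17901687 -1.34567036]
```

```bash
python3 -m inch '[{"tx":-0.2,"ty":0,"tz":0.9,"wx":0,"wy":0,"wz":0,"jaw":0.03},{"tx":0.1,"ty":0,"tz":0.9,"wx":0,"wy":0,"wz":0,"jaw":0.03}]'
python3 -c "
from h import *
snap('scene');snap('scene')
need(.4533,-.2441,.089,77.5);print(robot.get_obs()['contact_force'])"
```

```text
time_s: 16.45
ee_pos: [0.4537, -0.2453, 0.0956]
tcp_rot: [0.002, 0.109, 0.994, -0.002]
contact_force: [-0.4, -0.8, -0.9]
opening: 0.485
t 16.55 pos [ 0.4524 -0.2445  0.0943] yaw 77.53 tilt 0.1
  shift cm [-0.08  0.06  0.53] turn [-0.08  0.06  0.03]
[ 0.2240533   1.00810699 -0.76132936]
```

```bash
python3 -m inch '[{"tx":-0.08,"ty":0.05,"tz":0.45,"wx":0,"wy":0,"wz":0,"jaw":0.03}]'
python3 -c "
from h import *
snap('scene');snap('scene')
need(.4533,-.2441,.089,77.5);print(robot.get_obs()['contact_force'])"
python3 -m inch '[{"tx":0,"ty":0,"tz":0.12,"wx":0,"wy":0,"wz":0,"jaw":0.03}]'
python3 -c "
from h import *
snap('scene');snap('scene')
need(.4533,-.2441,.088,77.5);print(robot.get_obs()['contact_force'])"
```

```text
time_s: 16.63
ee_pos: [0.454, -0.2448, 0.0906]
tcp_rot: [0.001, 0.109, 0.994, -0.001]
contact_force: [0.8, 0.6, 0.2]
opening: 0.49
t 16.73 pos [ 0.453  -0.244   0.0891] yaw 77.53 tilt 0.05
  shift cm [-0.03 -0.01  0.01] turn [-0.05 -0.    0.03]
[-0.1524288  -0.48752566 -0.38289067]
time_s: 16.82
ee_pos: [0.4534, -0.2442, 0.0883]
tcp_rot: [0.0, 0.109, 0.994, -0.001]
contact_force: [-0.4, -0.1, 0.6]
opening: 0.483
t 16.92 pos [ 0.4534 -0.2442  0.0883] yaw 77.54 tilt 0.09
  shift cm [0.01 0.   0.03] turn [-0.07  0.05  0.04]
[-0.14905646 -0.00883143 -1.04188749]
```

```bash
python3 -m inch '[{"tx":0,"ty":0,"tz":0,"wx":0,"wy":0,"wz":0,"jaw":-0.3},{"tx":0,"ty":0,"tz":0,"wx":0,"wy":0,"wz":0,"jaw":-0.6},{"tx":0,"ty":0,"tz":0,"wx":0,"wy":0,"wz":0,"jaw":-0.8},{"tx":0,"ty":0,"tz":0,"wx":0,"wy":0,"wz":0,"jaw":-0.8},{"tx":0,"ty":0,"tz":0,"wx":0,"wy":0,"wz":0,"jaw":-0.8}]'
python3 -m inch '[{"tx":0,"ty":0,"tz":-2,"wx":0,"wy":0,"wz":0,"jaw":-0.8},{"tx":0,"ty":0,"tz":-2.5,"wx":0,"wy":0,"wz":0,"jaw":-0.8},{"tx":0,"ty":0,"tz":-3,"wx":0,"wy":0,"wz":0,"jaw":-0.8},{"tx":0,"ty":0,"tz":-3,"wx":0,"wy":0,"wz":0,"jaw":-0.8},{"tx":0,"ty":0,"tz":-3,"wx":0,"wy":0,"wz":0,"jaw":-0.8}]'
python3 -c "
from h import *
need(.36,.2,.2,95)
c=snap('wrist','w17.png')"
```

```text
time_s: 17.33
ee_pos: [0.4543, -0.2448, 0.0899]
tcp_rot: [0.002, 0.109, 0.994, -0.001]
contact_force: [-0.2, -0.4, 0.1]
opening: 0.781
time_s: 17.75
ee_pos: [0.4491, -0.2412, 0.2201]
tcp_rot: [-0.007, 0.109, 0.994, 0.003]
contact_force: [1.2, 0.0, 0.6]
opening: 0.9
t 17.75 pos [ 0.4491 -0.2412  0.2201] yaw 77.53 tilt 0.87
  shift cm [18.19 41.14  2.47] turn [  0.4   -0.78 -17.47]
```

View pics/w17.png

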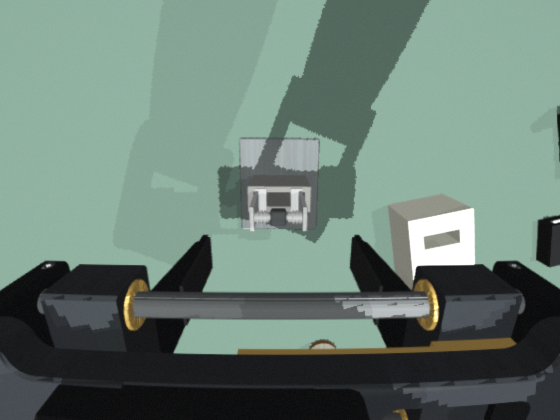

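```bash
python3 -m inch '[{"tx":0.85,"ty":3,"tz":0,"wx":0,"wy":-0.5,"wz":-1.5,"jaw":1},{"tx":0.85,"ty":3.5,"tz":0,"wx":0,"wy":-0.3,"wz":-1.5,"jaw":1},{"tx":0.85,"ty":3.6,"tz":0,"wx":0,"wy":0,"wz":-1.5,"jaw":1},{"tx":0.85,"ty":3.6,"tz":0,"wx":0,"wy":0,"wz":-1.5,"jaw":1},{"tx":0.85,"ty":3.6,"tz":0,"wx":0,"wy":0,"wz":-1.5,"jaw":1}]'
python3 -m inch '[{"tx":0.85,"ty":3.6,"tz":0,"wx":0,"wy":0,"wz":-1.5,"jaw":1},{"tx":0.85,"ty":3.6,"tz":0,"wx":0,"wy":0,"wz":-1.5,"jaw":1},{"tx":0.85,"ty":3.6,"tz":0,"wx":0,"wy":0,"wz":-1.5,"jaw":1},{"tx":0.85,"ty":3.6,"tz":0,"wx":0,"wy":0,"wz":-1.5,"jaw":1},{"tx":0.85,"ty":3.6,"tz":0,"wx":0,"wy":0,"wz":-1.5,"jaw":1}]'
python3 -c "
from h import *
need(.378,.1906,.2,95)"
```

```text
time_s: 18.22
ee_pos: [0.4416, -0.0675, 0.2342]
tcp_rot: [0.012, 0.047, 0.999, -0.004]
contact_force: [1.1, 0.3, -1.0]
opening: 0.604
time_s: 18.63
ee_pos: [0.4041, 0.1218, 0.2325]
tcp_rot: [0.015, -0.02, 1.0, -0.005]
contact_force: [0.3, -0.5, 0.2]
opening: 0.255
t 18.63 pos [0.4041 0.1218 0.2325] yaw 92.34 tilt 1.85
  shift cm [2.42 7.02 3.1 ] turn [-0.67  1.73 -2.65]
```

```bash
python3 -m inch '[{"tx":0.9,"ty":2.4,"tz":0,"wx":-0.2,"wy":0.6,"wz":-1,"jaw":1},{"tx":0.8,"ty":2.3,"tz":0.5,"wx":-0.2,"wy":0.6,"wz":-1,"jaw":1},{"tx":0.8,"ty":2,"tz":1,"wx":-0.2,"wy":0.5,"wz":-0.6,"jaw":1}]'
python3 -c "
from h import *
snap('top');snap('top')
need(.378,.1906,.095,95)
c=snap('scene','s18.png');crop(c['img'],300,120,150,150,5,'s18c.png');print(robot.get_obs()['opening'])"
```

```text
time_s: 18.88
ee_pos: [0.3738, 0.1937, 0.2188]
tcp_rot: [0.003, -0.047, 0.999, 0.001]
contact_force: [0.6, -0.9, 0.1]
opening: 0.048
t 18.98 pos [0.3722 0.1935 0.2162] yaw 95.53 tilt 0.07
  shift cm [-0.54 -0.35 12.12] turn [0.03 0.06 0.53]
0.005768470434878487
```

View pics/s18c.png

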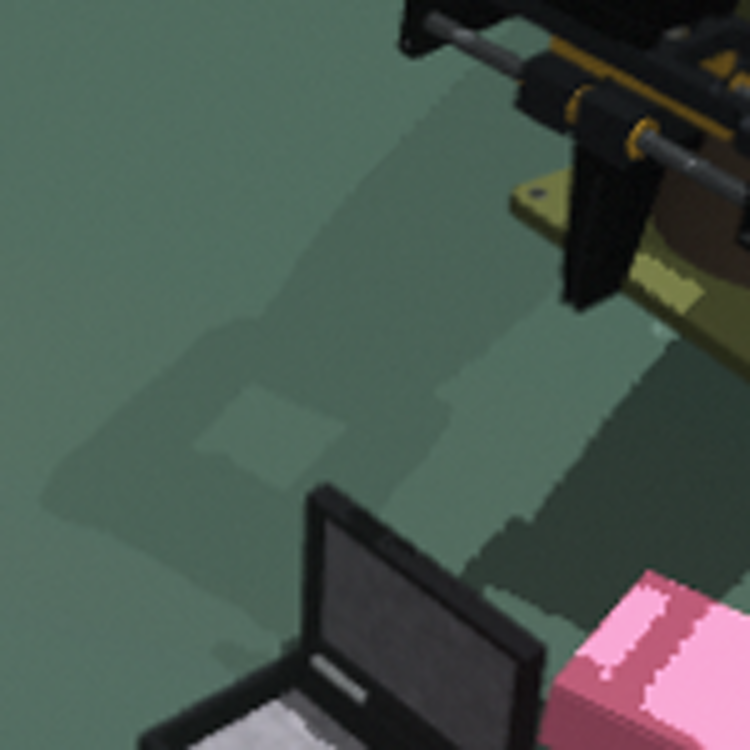

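```bash
python3 -m inch '[{"tx":0,"ty":0,"tz":2.5,"wx":0,"wy":0,"wz":0,"jaw":1},{"tx":0,"ty":0,"tz":3,"wx":0,"wy":0,"wz":0,"jaw":1},{"tx":0,"ty":0,"tz":3,"wx":0,"wy":0,"wz":0,"jaw":1},{"tx":0,"ty":0,"tz":2.2,"wx":0,"wy":0,"wz":0,"jaw":1}]'
python3 -c "
from h import *
snap('top');snap('top')
need(.478,.1995,.095,95)"
```

```text
time_s: 19.37
ee_pos: [0.3816, 0.1922, 0.116]
tcp_rot: [0.011, -0.046, 0.999, 0.002]
contact_force: [-0.1, -0.5, -0.4]
opening: 0.005
t 19.47 pos [0.3792 0.1914 0.1138] yaw 95.3 tilt 0.9
  shift cm [-9.88 -0.1   2.03] turn [0.05 0.89 0.3 ]
```

```bash
python3 -m inch '[{"tx":0,"ty":0,"tz":1.8,"wx":0,"wy":0.8,"wz":0.2,"jaw":1},{"tx":-1,"ty":0,"tz":0.2,"wx":0,"wy":0,"wz":0,"jaw":1},{"tx":-1.5,"ty":0,"tz":0,"wx":0,"wy":0,"wz":0,"jaw":1}]'
python3 -c "
from h import *
snap('top');snap('top')
need(.478,.1995,.095,95);print(robot.get_obs()['contact_force'])"
```

```text
time_s: 19.72
ee_pos: [0.4072, 0.1923, 0.0974]
tcp_rot: [0.003, -0.043, 0.999, 0.001]
contact_force: [1.1, 0.3, 1.1]
opening: 0.003
t 19.82 pos [0.409  0.1926 0.0983] yaw 94.9 tilt 0.44
  shift cm [-6.93  0.1   0.38] turn [ 0.09  0.43 -0.1 ]
[ 0.09298391 -1.05356153 -0.29278779]
```

Now push the lid forward.

```bash
python3 -m inch '[{"tx":-1.2,"ty":0,"tz":0.2,"wx":0,"wy":0.3,"wz":0,"jaw":1},{"tx":-1.5,"ty":0,"tz":0.1,"wx":0,"wy":0,"wz":0,"jaw":1},{"tx":-1.5,"ty":0,"tz":0.1,"wx":0,"wy":0,"wz":0,"jaw":1}]'
python3 -c "
from h import *
snap('top');need(.478,.1995,.095,95);print(robot.get_obs()['contact_force'])"
python3 -m inch '[{"tx":-1.2,"ty":0,"tz":0.2,"wx":0,"wy":0.3,"wz":0,"jaw":1},{"tx":-1.2,"ty":0,"tz":0,"wx":0,"wy":0,"wz":0,"jaw":1}]'
python3 -c "
from h import *
snap('top');need(.478,.1995,.095,95);print(robot.get_obs()['contact_force'])
c=snap('scene','s19.png');crop(c['img'],300,150,150,150,5,'s19c.png')"
```

```text
time_s: 20.07
ee_pos: [0.453, 0.1959, 0.0991]
tcp_rot: [0.002, -0.042, 0.999, 0.001]
contact_force: [-1.0, 0.6, -0.1]
opening: 0.007
t 20.12 pos [0.4559 0.1962 0.1   ] yaw 94.81 tilt 0.51
  shift cm [-2.23  0.14  0.52] turn [ 0.16  0.48 -0.19]
[ 0.31369815 -1.432104    0.54100713]
time_s: 20.28
ee_pos: [0.4807, 0.1981, 0.1008]
tcp_rot: [0.002, -0.042, 0.999, 0.002]
contact_force: [-0.1, -0.2, 0.0]
opening: 0.001
t 20.33 pos [0.4829 0.1983 0.1016] yaw 94.76 tilt 0.45
  shift cm [0.48 0.16 0.66] turn [ 0.2   0.41 -0.24]
[ 0.6350953  -1.11869171  1.78835576]
```

View pics/s19c.png

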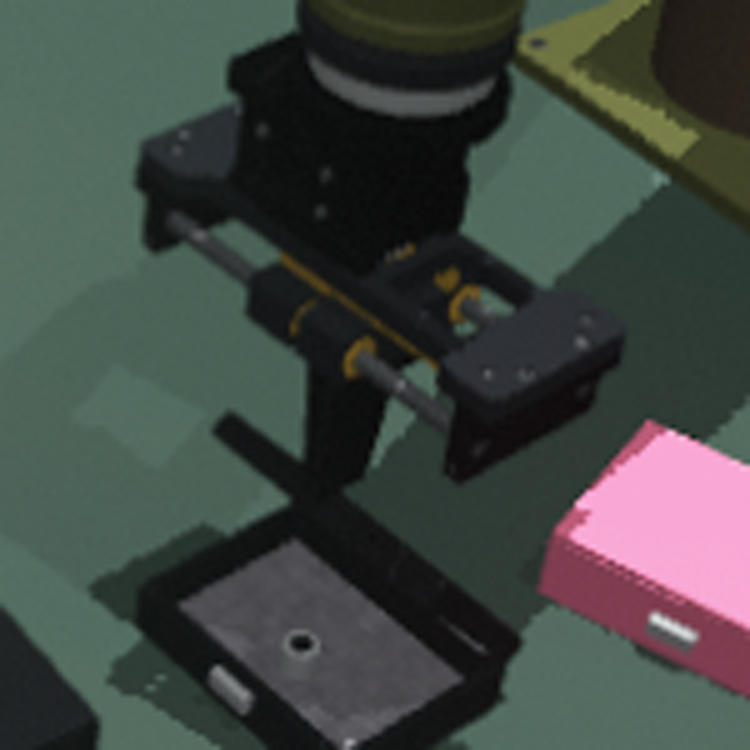

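```bash
python3 -m inch '[{"tx":-0.5,"ty":0,"tz":1,"wx":0,"wy":0.3,"wz":0,"jaw":1},{"tx":-0.5,"ty":0,"tz":1.2,"wx":0,"wy":0,"wz":0,"jaw":1},{"tx":0,"ty":0,"tz":1.2,"wx":0,"wy":0,"wz":0,"jaw":1}]'
python3 -c "
from h import *
snap('top');need(.478,.1995,.036,95);print(robot.get_obs()['contact_force'])"
python3 -m inch '[{"tx":0.2,"ty":0,"tz":1.2,"wx":0,"wy":0,"wz":0,"jaw":1},{"tx":0,"ty":0,"tz":1,"wx":0,"wy":0,"wz":0,"jaw":1}]'
python3 -c "
from h import *
snap('top');snap('top');need(.478,.1995,.036,95);print(robot.get_obs()['contact_force'])
c=snap('scene','s20.png');crop(c['img'],300,150,150,150,5,'s20c.png')"
```

```text
time_s: 20.63
ee_pos: [0.4984, 0.2005, 0.0757]
tcp_rot: [0.009, -0.041, 0.999, 0.003]
contact_force: [1.5, -0.0, 0.8]
opening: 0.003
t 20.68 pos [0.496  0.2    0.0726] yaw 94.74 tilt 0.84
  shift cm [1.85 0.08 3.63] turn [ 0.3   0.79 -0.26]
[ 0.19471899 -0.82421397 -0.40228582]
time_s: 20.85
ee_pos: [0.4933, 0.2, 0.0501]
tcp_rot: [0.007, -0.041, 0.999, 0.003]
contact_force: [-0.3, -0.4, 0.5]
opening: 0.003
t 20.95 pos [0.4921 0.1996 0.0486] yaw 94.74 tilt 0.63
  shift cm [1.41 0.1  1.25] turn [ 0.27  0.57 -0.26]
[ 0.18625479  0.18220417 -0.4378662 ]
```

View pics/s20c.png

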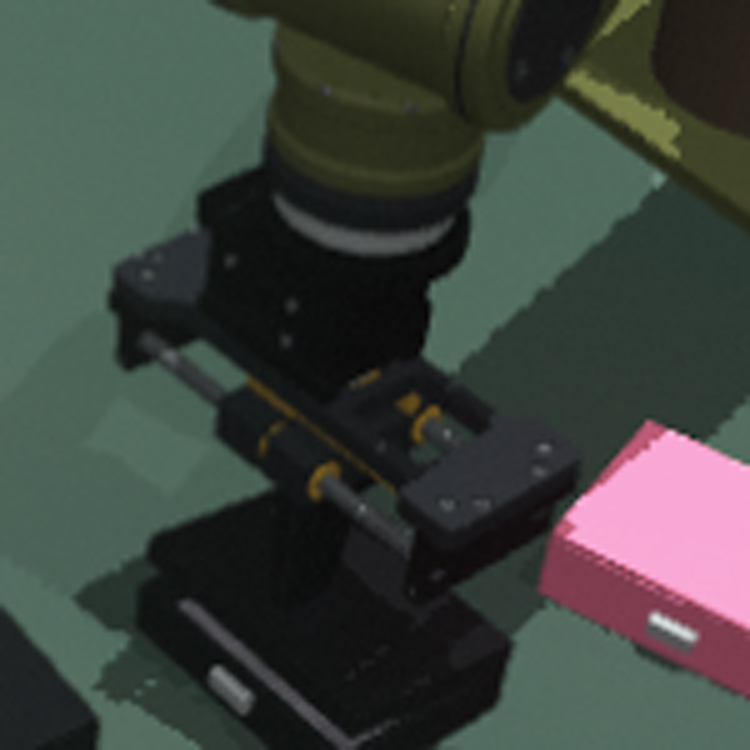

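```bash
python3 -m inch '[{"tx":0,"ty":0,"tz":0.8,"wx":0,"wy":0,"wz":0,"jaw":1}]'
python3 -c "
from h import *
snap('top');snap('top');need(.478,.1995,.036,95);print(robot.get_obs()['contact_force'])"
python3 -m inch '[{"tx":0,"ty":0,"tz":0.4,"wx":0,"wy":0,"wz":0,"jaw":1}]'
python3 -c "
from h import *
snap('top');snap('top');need(.478,.1995,.036,95);print(robot.get_obs()['contact_force'])"
```

```text
time_s: 21.08
ee_pos: [0.4941, 0.2003, 0.0429]
tcp_rot: [0.007, -0.041, 0.999, 0.003]
contact_force: [1.5, 0.0, 1.5]
opening: 0.001
t 21.18 pos [0.4917 0.1996 0.0402] yaw 94.75 tilt 0.57
  shift cm [1.37 0.1  0.41] turn [ 0.26  0.51 -0.25]
[0.80570638 0.09374455 0.67057299]
time_s: 21.27
ee_pos: [0.4923, 0.1998, 0.0367]
tcp_rot: [0.005, -0.041, 0.999, 0.003]
contact_force: [0.6, 0.0, 0.1]
opening: 0.003
t 21.37 pos [0.4922 0.1998 0.0364] yaw 94.75 tilt 0.61
  shift cm [1.42 0.09 0.03] turn [ 0.27  0.55 -0.25]
[ 0.19880848  0.38747329 -0.37202945]
```

```bash
python3 -m inch '[{"tx":0,"ty":0,"tz":0.15,"wx":0,"wy":0,"wz":0,"jaw":1}]'
python3 -c "
from h import *
snap('top');snap('top');need(.478,.1995,.036,95);print(robot.get_obs()['contact_force'])"
python3 -m inch '[{"tx":0,"ty":0,"tz":0.15,"wx":0,"wy":0,"wz":0,"jaw":1}]'
python3 -c "
from h import *
snap('top');snap('top');need(.478,.1995,.036,95);print(robot.get_obs()['contact_force'])"
```

```text
time_s: 21.45
ee_pos: [0.4922, 0.1998, 0.036]
tcp_rot: [0.004, -0.041, 0.999, 0.002]
contact_force: [-6.7, -2.1, 16.6]
opening: 0.006
t 21.55 pos [0.4922 0.1998 0.0362] yaw 94.76 tilt 0.55
  shift cm [1.42 0.09 0.  ] turn [ 0.26  0.49 -0.25]
[-3.6778745  -0.94254568  9.4669532 ]
time_s: 21.63
ee_pos: [0.4922, 0.1998, 0.0361]
tcp_rot: [0.004, -0.042, 0.999, 0.002]
contact_force: [-4.9, -2.0, 12.0]
opening: 0.004
t 21.73 pos [0.4922 0.1998 0.0361] yaw 94.76 tilt 0.49
  shift cm [1.42 0.09 0.  ] turn [ 0.24  0.43 -0.24]
[-5.48715628 -1.53595618 10.13800058]
```

The lid is at its stop: top at 36 mm and about 10 N of contact force. I'll retreat and check.

```bash
python3 -m inch '[{"tx":0,"ty":0,"tz":-2,"wx":0,"wy":0,"wz":0,"jaw":1},{"tx":0,"ty":0,"tz":-3,"wx":0,"wy":0,"wz":0,"jaw":1},{"tx":0,"ty":0,"tz":-4,"wx":0,"wy":0,"wz":0,"jaw":1},{"tx":0,"ty":0,"tz":-4,"wx":0,"wy":0,"wz":0,"jaw":1},{"tx":0,"ty":0,"tz":-4,"wx":0,"wy":0,"wz":0,"jaw":1}]'
python3 -m inch '[{"tx":3,"ty":0,"tz":-2,"wx":0,"wy":0,"wz":0,"jaw":1},{"tx":4,"ty":0,"tz":0,"wx":0,"wy":0,"wz":0,"jaw":1},{"tx":3,"ty":0,"tz":0,"wx":0,"wy":0,"wz":0,"jaw":1},{"tx":0,"ty":0,"tz":0,"wx":0,"wy":0,"wz":0,"jaw":1}]'
python3 -c "
from h import *
c=snap('scene','s21.png');crop(c['img'],130,100,330,240,2.4,'s21c.png');c=snap('top','t21.png');crop(c['img'],130,110,280,210,2.8,'t21c.png')"
```

```text
time_s: 22.15
ee_pos: [0.4832, 0.1967, 0.1991]
tcp_rot: [-0.009, -0.041, 0.999, -0.001]
contact_force: [1.0, 0.2, -0.1]
opening: 0.006
time_s: 22.48
ee_pos: [0.3872, 0.1898, 0.2344]
tcp_rot: [0.001, -0.041, 0.999, 0.002]
contact_force: [1.0, 0.0, -0.4]
opening: 0.006
```

View pics/s21c.png

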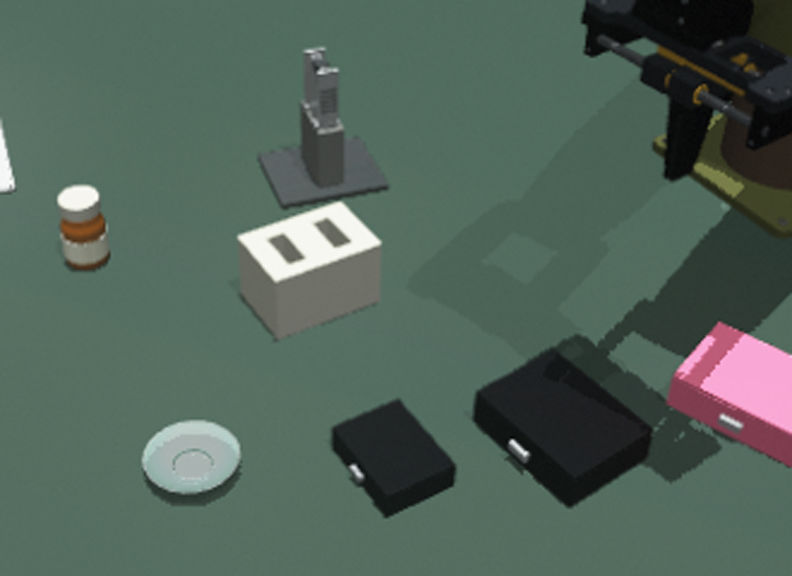

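View pics/t21c.png

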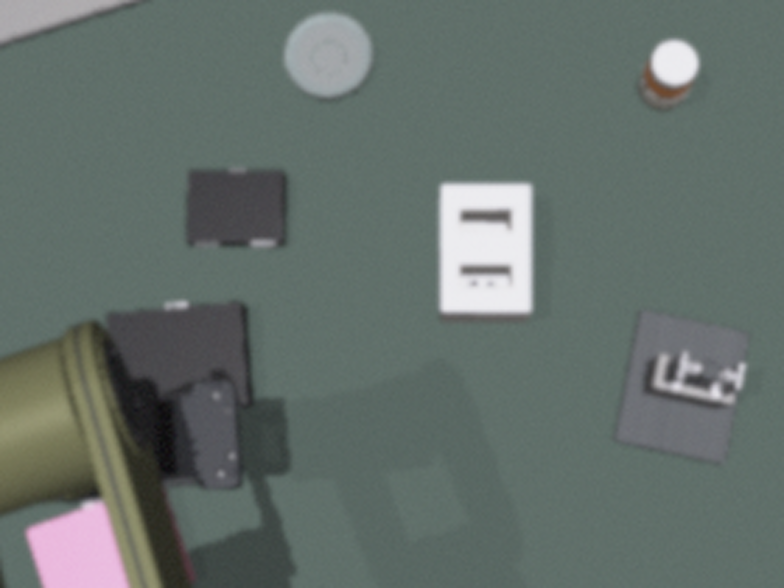

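```bash
python3 -c "
from h import *
c=load('s21.png');C=np.array([.4779,.1995]);xc=np.array([-.996,-.089]);yc=np.array([.089,-.996])
im=cv2.resize(c['img'][230:320,320:410],None,fx=6,fy=6,interpolation=cv2.INTER_CUBIC)
im=np.clip(im.astype(float)*2.2,0,255).astype('uint8')
for z,col in ((.036,(0,0,255)),(.024,(0,255,0))):
  P=[np.append(C-.045*xc+s*.06*yc,z) for s in(-1,1)]
  u=((proj(c,P)-[320,230]+.5)*6).astype(int); cv2.line(im,tuple(map(int,u[0])),tuple(map(int,u[1])),col,1)
cv2.imwrite('pics/s21z.png',im)"
```

```text
(no output)
```

View pics/s21z.png

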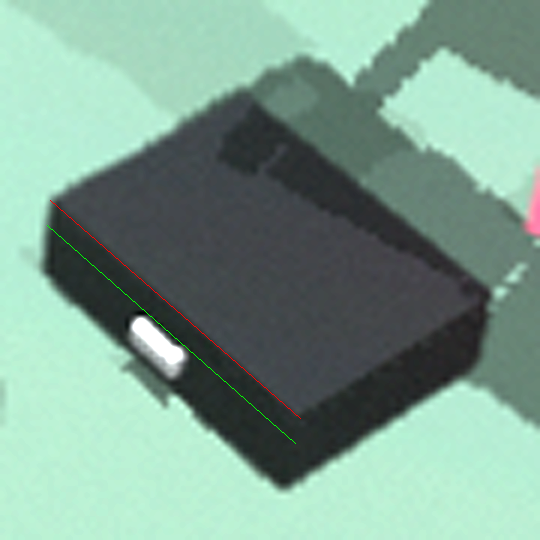

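The lid's front top edge lies exactly on the line predicted for a closed lid at 36 mm, and no gap is visible. I'll hand in.

```bash
python3 -c "
from workcell import robot
print(robot.hand_in()); print(robot.get_obs()['time_s'])"
```

```text
the job is handed in; nothing more can be done
None
the job is handed in; nothing more can be done
```

I lifted the spacer out of the far pocket with the tongs and set it down upright in the larger black case. I then put the tongs back in their stand and pressed the lid shut. The job was handed in at about 22.6 s of the 72 s allowed, and no verdict was reported.

What my checks showed:
- **Spacer:** it touched the case floor at about 6 N before I opened the tongs. The picture after I lifted the tongs away showed it standing alone near the middle. I did not see it again after closing the lid. The fingers were not near it at any point.
- **Lid:** it met its stop at about 10 N with its top at 36 mm, and in the scene picture its front edge lay on the line predicted for a closed lid.
- **Tongs:** the last pictures show them upright in the stand.
- **Other things:** the block, nut plate, jar, dish and both look-alike cases look unmoved in the last pictures.

No check failed. One small disagreement: squeezed on the spacer, the tongs measured about 35.5 mm over the plates, just under the stated 36 to 40 mm, but the grip held. My estimates of the case position from the scene and top pictures differed by about 8 mm, so I used a wrist-camera fit instead.

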